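Hang the rinsed cups to drain

TASK

Somebody left the parts tin in the drip tray of the draining stand: press the stand's green button so that the tray pops out, put the tin upright on the middle of the cork mat, and push the tray home until it clicks. Only then hang every cup on the table mouth-down over a leaning peg, one cup to a peg, so that it rests on the peg's tip and drains; leave the other things on the bench where they are.

Things in the scene. Friction and masses are not known exactly. Their poses are not given: they have to be found in the camera images.
- release_top (a point): Top of the round green release button (28 mm across) on the front left corner of the draining stand; the point is the centre of its top, 74 mm above the table. Pressed straight down it travels 9 mm (about 4 N at the bottom) and frees the drip tray. z up; x of this frame points from the stand's front to its back.
- release (a joint): Travel of the release button in m: 0 up, 0.009 fully pressed; springs back by itself. The tray's catch is clear from about 0.006.
- drip_tray (a joint): Tray travel in m: 0 latched, about 0.10 fully out (towards the stand's front). Latched, it cannot be pulled. Freed, a damped spring (6 N) drives it out in a second or two. To close, push its front panel towards the stand's back: 6 to 12 N, most at the end where the catch rides over and the button dips; it clicks at 0, overtravels to -0.005 at most; let go too early, it slides out again.
- tray_front (a point): Middle of the outer face of the tray's blue front panel (244 mm wide, 10 to 50 mm above the table), 30 mm above the table; moves with the tray. x points into the stand, y to its left, z up. A ledge near the panel's top stands out 2 mm. Behind the 12 mm panel the tray is an open box: floor 13 mm, rims 43 mm above the table; a baffle keeps the tin in its front 77 mm.
- tin_center (a point): Round, closed grey-green parts tin, 67 mm across and 24 mm high, lying in the front part of the drip tray; the point is its centre, 12 mm above its underside; z up. Its lid stays on.
- mat_center (a point): Square cork mat on the table, 90 x 90 mm, 4 mm thick; the point is the centre of its top; fixed.
- cup_a_center (a point): Centre of the orange rinse cup: a plain straight cup with a steel band and disc at its closed end, 78 mm high, 66 mm outside diameter, wall 3 mm, inner floor 35 mm from this point towards the closed end. It stands mouth-down at the start. z points from the mouth to the closed end (up at the start). 60 to 130 g, smooth plastic (grips well from 5 N). May be absent.
- cup_b_center (a point): Centre of the white rinse cup: a plain straight cup with a steel band and disc at its closed end, 78 mm high, 66 mm outside diameter, wall 3 mm, inner floor 35 mm from this point towards the closed end. It stands mouth-down at the start. z points from the mouth to the closed end (up at the start). 60 to 130 g, smooth plastic (grips well from 5 N). May be absent.
- cup_c_center (a point): Centre of the blue rinse cup: a plain straight cup with a steel band and disc at its closed end, 78 mm high, 66 mm outside diameter, wall 3 mm, inner floor 35 mm from this point towards the closed end. It stands mouth-down at the start. z points from the mouth to the closed end (up at the start). 60 to 130 g, smooth plastic (grips well from 5 N). May be absent.
- peg_1_tip (a point): Tip of the left draining peg: a thick whitish plastic finger, 44 mm across with a round end. Pegs are 100 mm apart, stick 115 mm out of the 60 mm high stand and lean 30 degrees from upright to its front. z points along the peg, out of its tip; y to the stand's left; x towards its back and up. A hung cup sits with its inner floor on this point, its mouth clear of the stand.
- peg_2_tip (a point): Tip of the middle draining peg: a thick whitish plastic finger, 44 mm across with a round end. Pegs are 100 mm apart, stick 115 mm out of the 60 mm high stand and lean 30 degrees from upright to its front. z points along the peg, out of its tip; y to the stand's left; x towards its back and up. A hung cup sits with its inner floor on this point, its mouth clear of the stand.
- peg_3_tip (a point): Tip of the right draining peg: a thick whitish plastic finger, 44 mm across with a round end. Pegs are 100 mm apart, stick 115 mm out of the 60 mm high stand and lean 30 degrees from upright to its front. z points along the peg, out of its tip; y to the stand's left; x towards its back and up. A hung cup sits with its inner floor on this point, its mouth clear of the stand.
- marker: Yellow marker with a black cap, 102 mm long, 14 mm high, lying loose in front of the stand; a bystander. The origin is the centre of its underside.

How it is judged:
On the way, in this order (a step that is already met when the one before it is completed fails the run):
1. the release has been pressed and the tray has popped out (value of joint drip_tray above 0.075 m), for 0.2 s.
2. the tin lies upright on the middle of the mat, let go (horizontal distance between tin_center and mat_center below 0.03 m and height (world z) of tin_center below 0.024 m and angle between tin_center's own z axis and vertical below 0.15 rad and contact force between tin and the fingers below 0.05 N), for 0.2 s.
3. the tray is home and latched (value of joint drip_tray below 0.004 m and value of joint release below 0.003 m and contact force between drip_tray and the arm below 0.05 N and contact force between drip_tray and the fingers below 0.05 N), for 0.3 s.
At the end, for the whole second after the job is handed in: Each cup present sits over a peg, at rest, the peg tip at its inner floor: centre 27 mm or more below the tip along the peg and within 45 mm of it, axes within 0.4 rad. Tin let go upright on the mat, centres within 30 mm. Tray latched (within 4 mm of home), button up (all of step 2 and ((z of cup_a_center in the frame of peg_1_tip below -0.027 m and distance between cup_a_center and peg_1_tip below 0.045 m and angle between the z axis of cup_a_center and the z axis of peg_1_tip, either way round below 0.4 rad) or (z of cup_a_center in the frame of peg_2_tip below -0.027 m and distance between cup_a_center and peg_2_tip below 0.045 m and angle between the z axis of cup_a_center and the z axis of peg_2_tip, either way round below 0.4 rad) or (z of cup_a_center in the frame of peg_3_tip below -0.027 m and distance between cup_a_center and peg_3_tip below 0.045 m and angle between the z axis of cup_a_center and the z axis of peg_3_tip, either way round below 0.4 rad)) and ((z of cup_b_center in the frame of peg_1_tip below -0.027 m and distance between cup_b_center and peg_1_tip below 0.045 m and angle between the z axis of cup_b_center and the z axis of peg_1_tip, either way round below 0.4 rad) or (z of cup_b_center in the frame of peg_2_tip below -0.027 m and distance between cup_b_center and peg_2_tip below 0.045 m and angle between the z axis of cup_b_center and the z axis of peg_2_tip, either way round below 0.4 rad) or (z of cup_b_center in the frame of peg_3_tip below -0.027 m and distance between cup_b_center and peg_3_tip below 0.045 m and angle between the z axis of cup_b_center and the z axis of peg_3_tip, either way round below 0.4 rad)) and ((z of cup_c_center in the frame of peg_1_tip below -0.027 m and distance between cup_c_center and peg_1_tip below 0.045 m and angle between the z axis of cup_c_center and the z axis of peg_1_tip, either way round below 0.4 rad) or (z of cup_c_center in the frame of peg_2_tip below -0.027 m and distance between cup_c_center and peg_2_tip below 0.045 m and angle between the z axis of cup_c_center and the z axis of peg_2_tip, either way round below 0.4 rad) or (z of cup_c_center in the frame of peg_3_tip below -0.027 m and distance between cup_c_center and peg_3_tip below 0.045 m and angle between the z axis of cup_c_center and the z axis of peg_3_tip, either way round below 0.4 rad)) and linear speed of each of cup_a, cup_b, cup_c below 0.02 m/s and value of joint drip_tray below 0.004 m and value of joint release below 0.003 m); the robot touches nothing.
It fails at once if a cup hangs on a peg while the tray is out (value of joint drip_tray above 0.02 m and (((z of cup_a_center in the frame of peg_1_tip below -0.027 m and distance between cup_a_center and peg_1_tip below 0.045 m and angle between the z axis of cup_a_center and the z axis of peg_1_tip, either way round below 0.4 rad) or (z of cup_a_center in the frame of peg_2_tip below -0.027 m and distance between cup_a_center and peg_2_tip below 0.045 m and angle between the z axis of cup_a_center and the z axis of peg_2_tip, either way round below 0.4 rad) or (z of cup_a_center in the frame of peg_3_tip below -0.027 m and distance between cup_a_center and peg_3_tip below 0.045 m and angle between the z axis of cup_a_center and the z axis of peg_3_tip, either way round below 0.4 rad)) or ((z of cup_b_center in the frame of peg_1_tip below -0.027 m and distance between cup_b_center and peg_1_tip below 0.045 m and angle between the z axis of cup_b_center and the z axis of peg_1_tip, either way round below 0.4 rad) or (z of cup_b_center in the frame of peg_2_tip below -0.027 m and distance between cup_b_center and peg_2_tip below 0.045 m and angle between the z axis of cup_b_center and the z axis of peg_2_tip, either way round below 0.4 rad) or (z of cup_b_center in the frame of peg_3_tip below -0.027 m and distance between cup_b_center and peg_3_tip below 0.045 m and angle between the z axis of cup_b_center and the z axis of peg_3_tip, either way round below 0.4 rad)) or ((z of cup_c_center in the frame of peg_1_tip below -0.027 m and distance between cup_c_center and peg_1_tip below 0.045 m and angle between the z axis of cup_c_center and the z axis of peg_1_tip, either way round below 0.4 rad) or (z of cup_c_center in the frame of peg_2_tip below -0.027 m and distance between cup_c_center and peg_2_tip below 0.045 m and angle between the z axis of cup_c_center and the z axis of peg_2_tip, either way round below 0.4 rad) or (z of cup_c_center in the frame of peg_3_tip below -0.027 m and distance between cup_c_center and peg_3_tip below 0.045 m and angle between the z axis of cup_c_center and the z axis of peg_3_tip, either way round below 0.4 rad)))).
It fails at once if the marker is moved more than 40 mm (distance of marker from where it was at the start of the episode above 0.04 m).
Of cup_a, cup_b, cup_c only 2 to 3 are there at a start; the rules pass over those that are not, and their reading is None.
At some moment in a run one of cup_a, cup_b, cup_c, tin may be knocked a few centimetres aside while the robot is not near it.
It also fails if it takes over 208 s, if anything falls off the work surface, if the arm or the gripper's body presses on something with over 40 N, if the wrist force passes 120 N, or if a joint passes its speed limit or range.

ROBOT

A 6-joint arm with a two-finger parallel gripper is mounted at the origin on a cart in front of the work surface, level with it; the furniture and walls round the work are solid. World frame = base frame: x ahead of the robot, y to its left, z up, the work surface at z = 0. Lengths are in m, angles in rad, forces in N, time in s.
With the tool pointing down it reaches from about 0.375 to 0.925 m from the base axis. Payload 5.7 kg.
Tool frame: the origin (TCP) lies midway between the tips of the shut fingers; the grasp point (between the pads) lies 19 mm behind it (bot.tcp_to_grasp is the x of the grasp point in the tool frame, in m); x points along the fingers, z is the direction in which the jaws open and shut, and the axes are right-handed (so a half turn about x gives the same grasp; the last joint's range is limited). The gripper opens to 88 mm and grips with 3 to 60 N. Pads are 20 mm wide; open, the fingers measure 115 mm over their backs; the gripper's body (75 mm by 178 mm) begins 61 mm behind the grasp point.
Start: joints at [-1.385, 0.359, 1.51, -0, 1.272, -0.115], TCP at [0.178, -0.573, 0.223] pointing down, gripper open.
Joint ranges: [-2.97, 2.97], [-1.01, 2.36], [0.21, 2.38], [-0.96, 4.11], [0.2, 2.71], [-2.98, 2.98]. Speed limits (rad/s): [2.39, 2.39, 3.14, 3.14, 3.14, 3.14].

INTERFACE

Orientations are given as a rotation vector (axis times angle).
In Python, from rig import bot, eyes, order, models gives the robot as it stands.
- The arm moves only by the shell command python3 -m crank 'ROWS' [OPENING] [FORCE]. ROWS is JSON, a list of rows, each a list of 6 numbers: the shift along the tool's x, y, z each as a share of 0.5 m, from -1 to 1, then the turn, a rotation vector about the tool's x, y, z each as a share of 90 degrees, from -1 to 1. A call has 1 to 20 rows; each row is the pose to reach, as a shift and turn from the pose commanded when the call began, along the tool's axes at that moment; what a row does not reach only later rows make up. A row lasts 1/8 s, in which the tool goes at most 62.5 mm and 10.7 degrees, less where a joint would pass 70% of its speed; a pose out of reach is approached as far as the arm can. A call with a number of a shift or a turn outside -1 to 1 is refused whole. A call with a gripper value outside its range is refused whole. OPENING is the closure, from -1 (fully open) to 1 (shut), set as the call begins (- or left out, the last holds). The fingers move at their own pace and stop on an object; FORCE is the grip in N (left out, the last holds). Time passes only in rows, so rows that repeat a pose let the fingers close. It gives the time, the measured TCP pose, the force and the opening at its end, in the units of the state.
- bot.state(): the state, without advancing time (a new reading comes with each control period).
- eyes.grab_frame(name): name is "scene" or "top" or "wrist"; returns the picture (480x640x3 uint8, blue, green, red); there is no depth.
- eyes.camera_params(name): a dict with "fx", "fy", "cx", "cy" (pixels), "R" (3x3) and "t" (3): a world point X has camera coordinates R X + t. Camera axes: x right, y down, z forward; pixel columns grow to the right and rows downward; lengths in m; the calibration is good to about 2 mm. A picture is of the moment at which its call begins: read the wrist's pose just before it. camera_params takes no time and is no camera call; for the wrist camera it gives the pose at the moment of the call.
- order.finish_job(): hands the job in, once; it reports no verdict.
Trained networks look in the newest picture that a camera, given by its name, has taken for a name from the list of things; names that differ only in an ending like _2 or _b are one class to them, and where a whole thing is asked for, a point or a joint stands for the part that bears it (a point fixed in the world has none). Each returns a list of dicts, best first, with "score" (0 to 1); they miss things now and then, are a little off and sometimes report something else, mostly with a low value. They report only what shows in the picture. A call takes as long as a camera call.
- models.find_in(camera, thing): "box" ([left, top, right, bottom] in pixels, round what is visible of it).
- models.masks_of(camera, thing): "region" (480x640 bool, what is visible of it) and "box" ([left, top, right, bottom] in pixels, round what is visible of it).
The state is a dict: "t": time; "joint_pos": joint angles; "qd": joint speeds; "joint_torque": joint torques, N m; "position": TCP position; "ee_rot": TCP orientation; "contact_force": force on the tool from outside, world axes, zero at the start; "torque": the same for the moment, N m; "width": finger opening in m.
Only numpy, scipy, OpenCV 4.12 (cv2) and the standard library are available. Lean on these libraries where they do the work, as an engineer would, in place of code of your own. Each camera call takes 0.05 s, during which the arm holds its last target.

## Working session

There is one attempt and no reset: what is moved stays moved. The work goes in short steps, Python scripts to look and compute and a shell command to move; the robot and the scene stay as the last step left them, time stands still between calls to the robot, and variables do not carry over. Pictures are saved under pics/ and viewed, and the job is handed in when it is done.

```bash
ls; mkdir -p pics; python3 - <<'E'
from rig import bot, eyes, order, models
import cv2,json
s=bot.state(); print(s, bot.tcp_to_grasp)
for c in ["scene","top","wrist"]:
    im=eyes.grab_frame(c); cv2.imwrite(f"pics/{c}0.png",im)
    p=eyes.camera_params(c); print(c,p)
    for th in ["release_top","drip_tray","tin_center","mat_center","cup_a_center","peg_1_tip","marker"]:
        try: print(th,[([round(x) for x in d["box"]],round(d["score"],2)) for d in models.find_in(c,th)])
        except Exception as e: print(th,e)
E
```

```text
pics
{'t': 0.0, 'joint_pos': array([-1.38509587e+00,  3.59504168e-01,  1.51145242e+00, -3.77152926e-05,
        1.27254440e+00, -1.15117004e-01]), 'qd': array([-0.00159174,  0.00052993,  0.00038557, -0.00016638, -0.00173547,
        0.00154485]), 'joint_torque': array([-2.90518030e-03, -5.15393257e+01, -2.70725548e+01,  6.70902827e-02,
        3.54006712e-02, -1.23733507e-04]), 'position': array([ 0.17761553, -0.57234852,  0.22180253]), 'ee_rot': array([ 0.98605776,  1.33808464, -0.98394122]), 'contact_force': array([-0.53677892,  1.257844  , -0.33643972]), 'torque': array([-0.01320807, -0.00091691,  0.00789   ]), 'width': 0.08741244839216074} -0.0187
scene {'fx': 511.1505489119522, 'fy': 511.1505489119522, 'cx': 312.53042617956254, 'cy': 231.83877589737938, 'R': array([[-0.84310091, -0.53739578, -0.01966281],
       [-0.23947222,  0.40793599, -0.88104556],
       [ 0.48149134, -0.73810162, -0.47262257]]), 't': array([0.40817175, 0.26576785, 0.90253441])}
release_top [([216, 290, 229, 302], 0.7)]
drip_tray [([235, 256, 307, 318], 0.68)]
tin_center [([216, 290, 232, 298], 0.33)]
mat_c
[... 499 characters left out ...]
ase_top [([224, 217, 234, 226], 0.6)]
drip_tray [([235, 232, 330, 238], 0.92)]
tin_center []
mat_center [([360, 294, 397, 326], 0.8)]
cup_a_center [([406, 290, 439, 317], 0.64)]
peg_1_tip [([227, 163, 250, 188], 0.78)]
marker [([268, 295, 304, 309], 0.74)]
wrist {'fx': 375.0618226080307, 'fy': 375.0618226080307, 'cx': 319.61532027771887, 'cy': 240.76757097848844, 'R': array([[ 2.95923491e-01, -9.55211642e-01, -7.90255310e-05],
       [-9.16932215e-01, -2.84087751e-01,  2.80231089e-01],
       [-2.67702449e-01, -8.28545011e-02, -9.59932565e-01]]), 't': array([-0.59954738, -0.03355672,  0.39065381])}
release_top []
drip_tray []
tin_center []
mat_center []
cup_a_center []
peg_1_tip []
marker []
```

View pics/scene0.png

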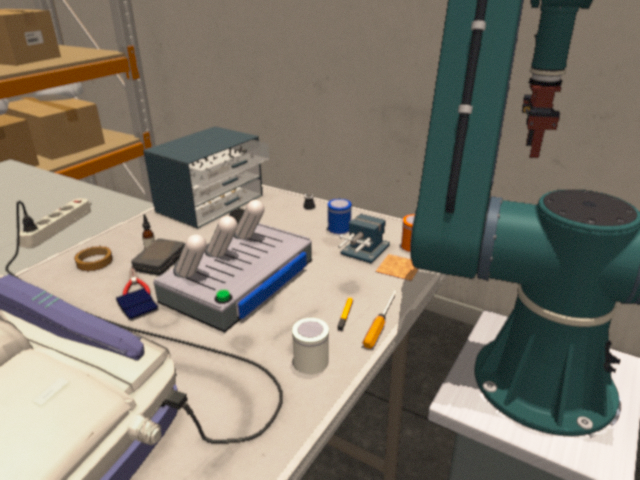

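View pics/top0.png

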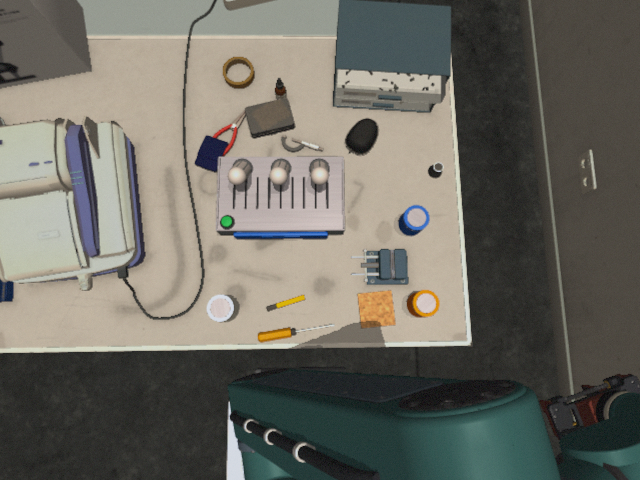

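View pics/wrist0.png

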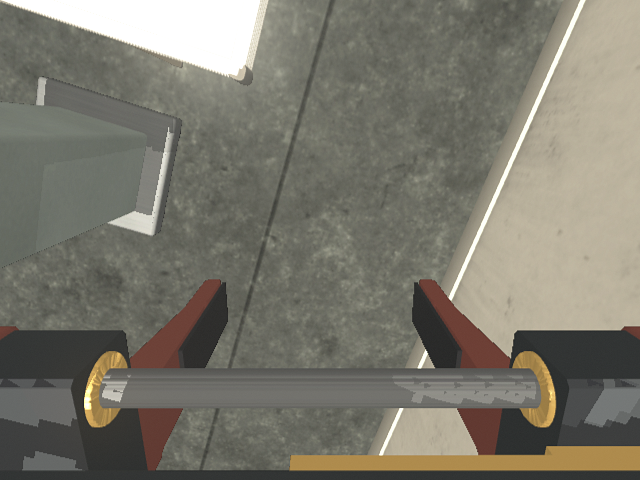

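```bash
cat > h.py <<'E'
import numpy as np, cv2
from scipy.spatial.transform import Rotation as Ro
from rig import bot, eyes, order, models
def ray(cam,u,v,P=None):
    p=P or eyes.camera_params(cam); R=np.array(p["R"]);t=np.array(p["t"])
    d=R.T@np.array([(u-p["cx"])/p["fx"],(v-p["cy"])/p["fy"],1]); return -R.T@t,d
def plane(cam,u,v,z,P=None):
    o,d=ray(cam,u,v,P); return o+d*(z-o[2])/d[2]
def proj(cam,X,P=None):
    p=P or eyes.camera_params(cam); c=np.array(p["R"])@np.array(X)+np.array(p["t"])
    return np.array([p["fx"]*c[0]/c[2]+p["cx"],p["fy"]*c[1]/c[2]+p["cy"]])
def tri(c1,p1,c2,p2):
    o1,d1=ray(c1,*p1);o2,d2=ray(c2,*p2)
    A=np.stack([d1,-d2],1);s=np.linalg.lstsq(A,o2-o1,rcond=None)[0]
    a,b=o1+s[0]*d1,o2+s[1]*d2; return (a+b)/2,np.linalg.norm(a-b)
def pose():
    s=bot.state(); return np.array(s["position"]),Ro.from_rotvec(s["ee_rot"])
def down(yaw,tilt=0):
    """tool x down (tilted by tilt toward +x world), jaws (tool z) at world angle yaw from +y"""
    x=np.array([np.sin(tilt),0,-np.cos(tilt)]); 
    z=np.array([0,1.,0]); y=np.cross(z,x)
    return Ro.from_euler('z',yaw)*Ro.from_matrix(np.stack([x,y,z],1))
def go(target,R=None,start=None):
    p,r=start or pose()
    if R is None: R=r
    sh=r.inv().apply(np.array(target)-p)/0.5; w=(r.inv()*R).as_rotvec()/(np.pi/2)
    print("row",np.round(np.r_[sh,w],3).tolist(),"dist",round(float(np.linalg.norm(sh)*500)),"mm turn",round(float(np.linalg.norm(w)*90)))
E
python3 - <<'E'
from h import *
for n,u,v,z in [("button",229-2,221.5,.074),("traymidfront",282.5,238,.03),("mat",377,309,.004),("orange",425,302.5,.078),("white",221,307,.078),("blue",415,219,.078),("peg1",237,178,.15),("peg2",279,177,.15),("peg3",319,175,.15),("standFL",217,233,.06),("standFR",344,233,.06),("standBL",222,157,.06),("marker",286,302,.014)]:
    print(n,plane("top",u,v,z).round(3))
p,r=pose();print(r.as_matrix().round(3))
print(tri("top",(227,221.5),"scene",(222.5,295)))
print(down(0).as_matrix().round(2))
for c,th in [("top","cup_a_center"),("top","peg_1_tip"),("scene","peg_1_tip"),("scene","cup_a_center")]:
    eyes.grab_frame(c); 
    for d in models.masks_of(c,th): print(c,th,d["score"],np.round(d["box"]))
E
```

```text
button [0.592 0.159 0.074]
traymidfront [0.556 0.022 0.03 ]
mat [ 0.371 -0.222  0.004]
orange [ 0.382 -0.33   0.078]
white [0.378 0.168 0.078]
blue [ 0.593 -0.316  0.078]
peg1 [0.681 0.123 0.15 ]
peg2 [0.682 0.023 0.15 ]
peg3 [ 0.687 -0.073  0.15 ]
standFL [0.565 0.186 0.06 ]
standFR [ 0.562 -0.136  0.06 ]
standBL [0.768 0.179 0.06 ]
marker [0.392 0.014 0.014]
[[-0.     0.955  0.296]
 [ 0.     0.296 -0.955]
 [-1.    -0.    -0.   ]]
(array([0.59450278, 0.16108182, 0.06872203]), np.float64(0.0035460692641458053))
[[ 0. -1.  0.]
 [ 0.  0.  1.]
 [-1.  0.  0.]]
top cup_a_center 0.92 [405. 289. 442. 319.]
top peg_1_tip 0.71 [229. 161. 253. 187.]
top peg_1_tip 0.36 [410. 290. 440. 318.]
scene peg_1_tip 0.62 [173. 234. 207. 276.]
scene peg_1_tip 0.4 [379. 256. 417. 280.]
scene cup_a_center 0.52 [401. 214. 414. 254.]
```

```bash
cat >> h.py <<'E'
def D(tilt=0,yaw=0):
    "jaws along -y world (yaw about vertical), tool x down, tilted forward"
    return down(yaw,tilt)*Ro.from_rotvec([np.pi,0,0])
E
python3 -c "
from h import *
go([.45,-.2,.28],D())"
```

```text
row [-0.115, 0.741, -0.551, 0.191, -0.0, 0.0] dist 465 mm turn 17
```

```bash
python3 -m crank '[[-0.115,0.741,-0.551,0.191,0,0],[-0.115,0.741,-0.551,0.191,0,0],[-0.115,0.741,-0.551,0.191,0,0],[-0.115,0.741,-0.551,0.191,0,0],[-0.115,0.741,-0.551,0.191,0,0],[-0.115,0.741,-0.551,0.191,0,0],[-0.115,0.741,-0.551,0.191,0,0],[-0.115,0.741,-0.551,0.191,0,0],[-0.115,0.741,-0.551,0.191,0,0],[-0.115,0.741,-0.551,0.191,0,0],[-0.115,0.741,-0.551,0.191,0,0]]' 1 10;  python3 -c "
from h import *
go([.53,.12,.22],D())"
```

```text
t: 2.98
position: [0.4493, -0.2011, 0.2799]
ee_rot: [1.21, 1.209, -1.21]
contact_force: [-0.3, -0.5, -0.6]
width: 0.0004
row [0.12, 0.161, -0.642, -0.001, -0.0, 0.0] dist 336 mm turn 0
```

```bash
python3 -m crank '[[0.12,0.161,-0.642,0,0,0],[0.12,0.161,-0.642,0,0,0],[0.12,0.161,-0.642,0,0,0],[0.12,0.161,-0.642,0,0,0],[0.12,0.161,-0.642,0,0,0],[0.12,0.161,-0.642,0,0,0],[0.12,0.161,-0.642,0,0,0],[0.12,0.161,-0.642,0,0,0]]' ;  python3 - <<'E'
from h import *
P=eyes.camera_params("wrist"); im=eyes.grab_frame("wrist"); cv2.imwrite("pics/w1.png",im)
for d in models.find_in("wrist","release_top"): print(d)
print(proj("wrist",[.592,.159,.074],P))
for d in models.masks_of("wrist","release_top"):
    b=d["box"];u,v=(b[0]+b[2])/2,(b[1]+b[3])/2
    print(d["score"],b,plane("wrist",u,v,.074,P))
E
```

```text
t: 3.98
position: [0.5301, 0.1195, 0.2201]
ee_rot: [1.209, 1.209, -1.21]
contact_force: [-0.4, -0.3, -0.6]
width: 0.0004
{'box': [248.9, 130.8, 286.1, 166.0], 'score': 0.95}
[270.59835508 150.86338299]
0.93 [252.0, 132.5, 285.9, 167.0] [0.59286645 0.1602836  0.074     ]
```

View pics/w1.png

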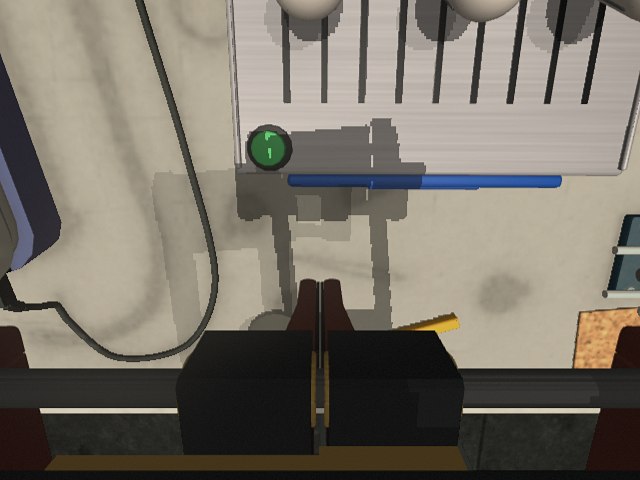

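```bash
python3 -c "
from h import *
go([.593,.16,.095],D()); go([.593,.16,.063],D())
P=eyes.camera_params('wrist')
a=plane('wrist',237,170,.06,P);b=plane('wrist',621,170,.06,P);print(a,b,np.degrees(np.arctan2(a[0]-b[0],a[1]-b[1])))
"
```

```text
row [0.251, 0.125, -0.081, -0.001, 0.0, -0.0] dist 146 mm turn 0
row [0.315, 0.125, -0.081, -0.001, 0.0, -0.0] dist 174 mm turn 0
[0.57581926 0.18991133 0.06      ] [ 0.57530131 -0.135802    0.06      ] 0.091111310095372
```

```bash
python3 -m crank '[[0,0.125,-0.081,0,0,0],[0,0.125,-0.081,0,0,0],[0.125,0.125,-0.081,0,0,0],[0.251,0.125,-0.081,0,0,0],[0.251,0.125,-0.081,0,0,0],[0.29,0.125,-0.081,0,0,0],[0.305,0.125,-0.081,0,0,0],[0.315,0.125,-0.081,0,0,0],[0.317,0.125,-0.081,0,0,0],[0.317,0.125,-0.081,0,0,0]]' ; python3 -m crank '[[0,0,0,0,0,0],[0,0,0,0,0,0],[0,0,0,0,0,0]]'
```

```text
t: 5.38
position: [0.5942, 0.1612, 0.0651]
ee_rot: [1.21, 1.207, -1.206]
contact_force: [-2.9, -2.9, 13.9]
width: 0.0005
t: 5.75
position: [0.5941, 0.1612, 0.0651]
ee_rot: [1.21, 1.207, -1.206]
contact_force: [-3.5, -2.9, 13.8]
width: 0.0003
```

```bash
python3 - <<'E'
from h import *
print(bot.state()["position"],bot.state()["contact_force"])
im=eyes.grab_frame("scene"); cv2.imwrite("pics/s1.png",im)
E
```

```text
[0.59414105 0.16123942 0.06510497] [-3.51987406 -2.92091539 13.78302642]
```

View pics/s1.png

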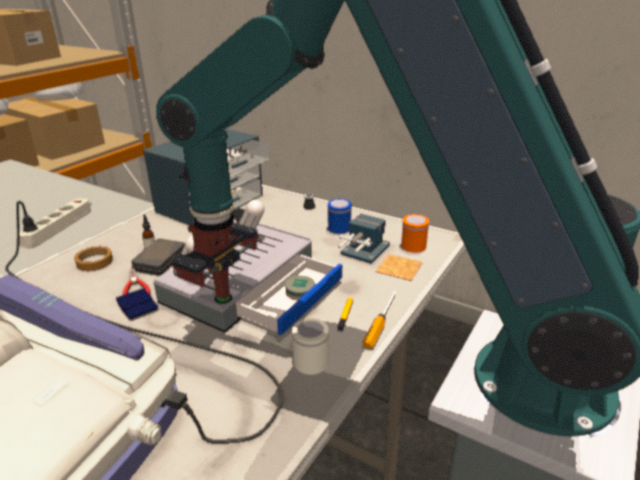

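```bash
python3 -m crank '[[-0.1,0,0,0,0,0],[-0.2,0,0,0,0,0],[-0.35,-0.1,0.1,0,0,0],[-0.35,-0.28,0.25,0,0,0],[-0.35,-0.28,0.25,0,0,0],[-0.35,-0.28,0.25,0,0,0],[-0.35,-0.28,0.25,0,0,0]]' -1; python3 - <<'E'
from h import *
for c in ["wrist","top"]:
    P=eyes.camera_params(c); im=eyes.grab_frame(c); cv2.imwrite(f"pics/{c}2.png",im)
    for th in ["tin_center","drip_tray","mat_center","marker"]:
      for d in models.masks_of(c,th):
        b=d["box"];m=d["region"];vs,us=np.nonzero(m);z={"tin_center":.037,"drip_tray":.043,"mat_center":.004,"marker":.014}[th]
        print(c,th,d["score"],b,plane(c,(b[0]+b[2])/2,(b[1]+b[3])/2,z,P).round(4),plane(c,us.mean(),vs.mean(),z,P).round(4))
E
```

```text
t: 6.68
position: [0.4528, 0.0359, 0.238]
ee_rot: [1.211, 1.207, -1.208]
contact_force: [-0.1, -0.3, -0.2]
width: 0.0665
wrist tin_center 0.9 [317.6, 115.4, 384.0, 188.6] [0.5115 0.0068 0.037 ] [0.5123 0.0064 0.037 ]
wrist drip_tray 0.78 [202.2, 81.6, 463.5, 212.3] [0.5164 0.024  0.043 ] [0.5197 0.0301 0.043 ]
wrist mat_center 0.67 [502.8, 234.9, 593.0, 311.6] [ 0.3764 -0.2208  0.004 ] [ 0.375 -0.218  0.004]
wrist marker 0.72 [291.6, 244.2, 384.7, 283.2] [0.3917 0.0162 0.014 ] [0.3938 0.0159 0.014 ]
top drip_tray 0.82 [291.7, 228.4, 334.0, 276.2] [ 0.5157 -0.0563  0.043 ] [ 0.5229 -0.059   0.043 ]
top mat_center 0.79 [358.7, 292.9, 397.5, 328.9] [ 0.3658 -0.2243  0.004 ] [ 0.3706 -0.2197  0.004 ]
top marker 0.54 [280.2, 294.9, 305.9, 306.9] [ 0.3941 -0.004   0.014 ] [ 0.3943 -0.002   0.014 ]
```

View pics/wrist2.png

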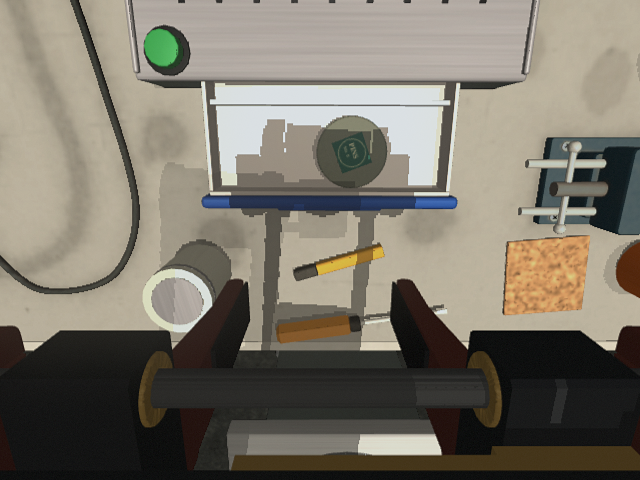

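View pics/top2.png

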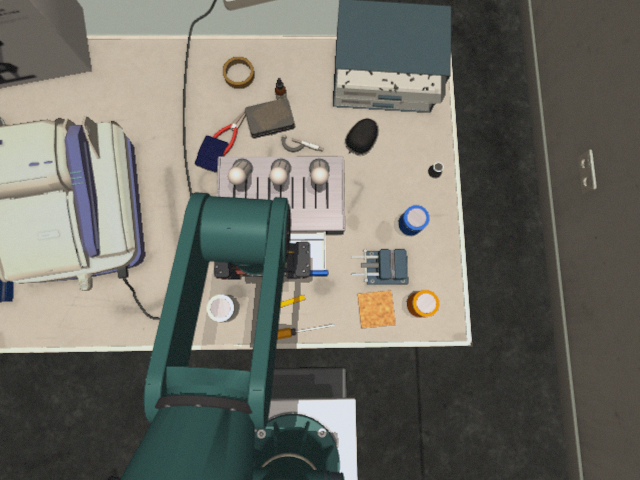

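```bash
python3 -m crank '[[0,0,0,0,0,0]]' -1; python3 -c "
from h import *
go([.512,.0065,.07],D()); go([.512,.0065,.018],D())"
```

```text
t: 7.3
position: [0.4529, 0.0365, 0.2365]
ee_rot: [1.208, 1.21, -1.209]
contact_force: [-0.1, -0.2, 0.2]
width: 0.0876
row [0.333, 0.118, 0.06, 0.001, -0.0, 0.0] dist 179 mm turn 0
row [0.437, 0.118, 0.06, 0.001, -0.0, 0.0] dist 228 mm turn 0
```

```bash
python3 -m crank '[[0.1,0.118,0.06,0,0,0],[0.2,0.118,0.06,0,0,0],[0.3,0.118,0.06,0,0,0],[0.36,0.118,0.06,0,0,0],[0.4,0.118,0.06,0,0,0],[0.436,0.118,0.06,0,0,0],[0.436,0.118,0.06,0,0,0],[0.436,0.118,0.06,0,0,0]]'; python3 -m crank '[[0,0,0,0,0,0],[0,0,0,0,0,0],[0,0,0,0,0,0],[0,0,0,0,0,0],[0,0,0,0,0,0],[0,0,0,0,0,0]]' 1 15
```

```text
t: 8.3
position: [0.5123, 0.0064, 0.0191]
ee_rot: [1.209, 1.209, -1.208]
contact_force: [-0.3, 0.0, -0.1]
width: 0.0877
t: 9.05
position: [0.5122, 0.0064, 0.0191]
ee_rot: [1.209, 1.209, -1.208]
contact_force: [-0.0, -0.5, 6.6]
width: 0.0637
```

```bash
python3 -m crank '[[-0.03,0,0,0,0,0],[-0.08,0,0,0,0,0],[-0.15,0,0,0,0,0],[-0.22,0,0,0,0,0],[-0.26,0,0,0,0,0],[-0.26,0,0,0,0,0]]';python3 - <<'E'
from h import *
for c in ["wrist","scene"]:
    im=eyes.grab_frame(c); cv2.imwrite(f"pics/{c}3.png",im)
E
```

```text
t: 9.8
position: [0.513, 0.0063, 0.1506]
ee_rot: [1.21, 1.207, -1.206]
contact_force: [0.3, -0.6, -0.9]
width: 0.0639
```

View pics/wrist3.png

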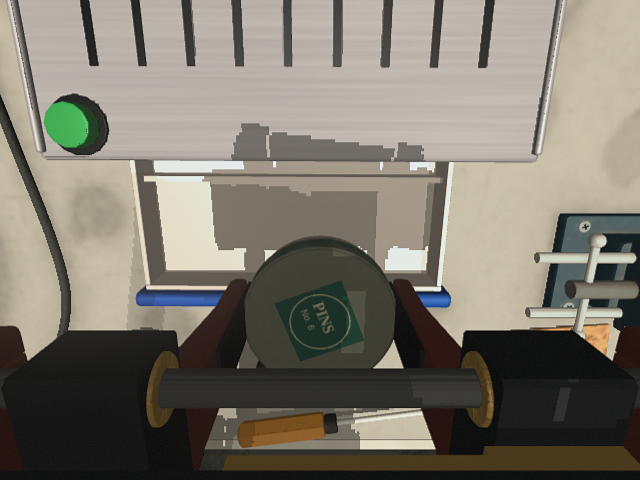

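View pics/scene3.png

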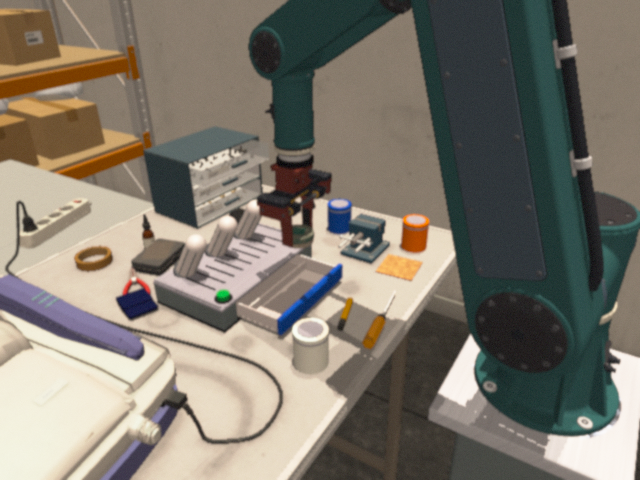

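```bash
python3 - <<'E'
from h import *
p,r=pose()
print("tin top center", plane("wrist",321,306,p[2]+.018), p)
im=eyes.grab_frame("wrist")
for th in ["tin_center","mat_center"]:
  for d in models.masks_of("wrist",th): print(th,d["score"],d["box"])
P=eyes.camera_params("wrist")
for u,v in [(317,308)]: pass
go([.375,-.22,.2],D()); go([.375,-.22,.10],D()); go([.375,-.22,.012],D())
E
```

```text
tin top center [0.51772851 0.00634788 0.16646561] [0.51131283 0.00649039 0.14846561]
tin_center 0.73 [244.5, 235.7, 394.3, 368.7]
tin_center 0.73 [127.1, 158.1, 458.5, 307.3]
mat_center 0.96 [533.4, 317.4, 610.5, 351.9]
row [-0.104, -0.272, 0.453, 0.0, -0.0, 0.002] dist 269 mm turn 0
row [0.096, -0.272, 0.453, 0.0, -0.0, 0.002] dist 268 mm turn 0
row [0.272, -0.271, 0.453, 0.0, -0.0, 0.002] dist 297 mm turn 0
```

```bash
python3 -m crank '[[-0.1,0,0,0,0,0],[-0.104,-0.07,0.11,0,0,0],[-0.104,-0.14,0.22,0,0,0],[-0.104,-0.21,0.33,0,0,0],[-0.104,-0.28,0.453,0,0,0],[-0.05,-0.28,0.453,0,0,0],[0.05,-0.28,0.453,0,0,0],[0.13,-0.28,0.453,0,0,0],[0.13,-0.28,0.453,0,0,0],[0.13,-0.28,0.453,0,0,0]]';python3 - <<'E'
from h import *
P=eyes.camera_params("wrist")
im=eyes.grab_frame("wrist"); cv2.imwrite(f"pics/wrist4.png",im)
for d in models.masks_of("wrist","mat_center"): print(d["score"],d["box"])
p,r=pose()
print(p, [proj("wrist",[.375+a,-.22+b,.004],P).round() for a in(-.045,.045) for b in (-.045,.045)])
E
```

```text
t: 11.3
position: [0.3724, -0.2204, 0.0842]
ee_rot: [1.209, 1.21, -1.208]
contact_force: [-0.4, -0.3, -0.9]
width: 0.0641
0.73 [246.7, 176.3, 384.8, 267.4]
[ 0.3731181  -0.22091376  0.08499059] [array([383., 307.]), array([256., 307.]), array([390., 179.]), array([250., 179.])]
```

View pics/wrist4.png

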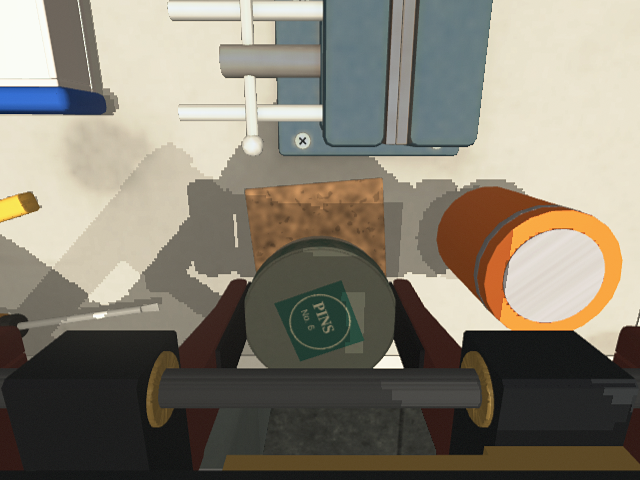

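```bash
python3 -m crank '[[0.05,0,0,0,0,0],[0.1,0,0,0,0,0],[0.13,0,0,0,0,0],[0.142,0,0,0,0,0],[0.148,0,0,0,0,0],[0.148,0,0,0,0,0],[0.148,0,0,0,0,0]]'
```

```text
t: 12.28
position: [0.3724, -0.2205, 0.0102]
ee_rot: [1.209, 1.209, -1.208]
contact_force: [1.1, 1.3, 0.7]
width: 0.064
```

```bash
python3 -m crank '[[0.004,0,0,0,0,0],[0.004,0,0,0,0,0]]'; python3 -m crank '[[0,0,0,0,0,0],[0,0,0,0,0,0],[0,0,0,0,0,0],[0,0,0,0,0,0],[0,0,0,0,0,0]]' -1; python3 -m crank '[[-0.1,0,0,0,0,0],[-0.2,0,0,0,0,0],[-0.3,0,0,0,0,0],[-0.4,-0.02,0,0,0,0],[-0.4,-0.02,0,0,0,0],[-0.4,-0.02,0,0,0,0]]';python3 - <<'E'
from h import *
for c,th in [("wrist","tin_center"),("wrist","mat_center"),("top","tin_center"),("scene","tin_center")]:
    P=eyes.camera_params(c)
    im=eyes.grab_frame(c); cv2.imwrite(f"pics/{c}5.png",im)
    for d in models.masks_of(c,th):
        b=d["box"]; print(c,th,d["score"],b,plane(c,(b[0]+b[2])/2,(b[1]+b[3])/2,.028 if th[0]=="t" else .004,P))
E
```

```text
t: 12.52
position: [0.3726, -0.2204, 0.0085]
ee_rot: [1.209, 1.208, -1.208]
contact_force: [-0.3, 2.2, 9.4]
width: 0.0645
t: 13.15
position: [0.372, -0.2201, 0.0076]
ee_rot: [1.209, 1.21, -1.209]
contact_force: [0.3, 0.5, 0.3]
width: 0.0878
t: 13.9
position: [0.3616, -0.2198, 0.2071]
ee_rot: [1.209, 1.21, -1.209]
contact_force: [0.5, 0.5, 0.4]
width: 0.0878
wrist tin_center 0.73 [281.9, 171.6, 355.1, 239.9] [ 0.37262412 -0.21831289  0.028     ]
wrist mat_center 0.88 [267.0, 148.6, 369.0, 246.5] [ 0.37540427 -0.21692808  0.004     ]
top tin_center 0.45 [220.5, 214.1, 233.2, 227.5] [0.6043093  0.16836859 0.028     ]
scene tin_center 0.7 [386.3, 248.8, 413.6, 273.5] [ 0.36697962 -0.20452325  0.028     ]
```

View pics/wrist5.png

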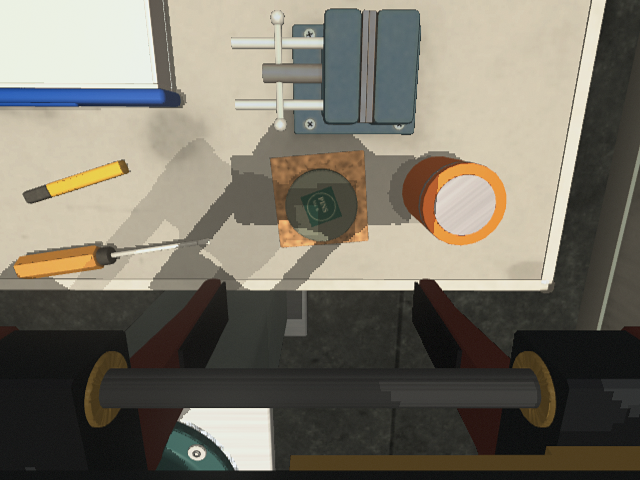

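```bash
python3 - <<'E'
from h import *
# wrist2 camera pose: recompute using pure offset from current (same orientation)
P=eyes.camera_params("wrist");p,r=pose()
dp=np.array([.4529,.0362,.2375])-p
P=dict(P);P["t"]=np.array(P["t"])-np.array(P["R"])@dp
for u in (203,457): print(plane("wrist",u,208,.05,P))
print(p)
go([.43,.02,.15],D()); go([.43,.02,.024],D())
E
```

```text
[0.45987611 0.14718346 0.05      ]
[ 0.46004364 -0.09304238  0.05      ]
[ 0.36177321 -0.21994269  0.20696095]
row [0.114, 0.137, -0.48, 0.001, -0.001, 0.001] dist 256 mm turn 0
row [0.366, 0.137, -0.479, 0.001, -0.001, 0.001] dist 309 mm turn 0
```

```bash
python3 -m crank '[[0,0.03,-0.12,0,0,0],[0,0.07,-0.24,0,0,0],[0,0.11,-0.36,0,0,0],[0.05,0.137,-0.494,0,0,0],[0.05,0.137,-0.494,0,0,0],[0.15,0.137,-0.494,0,0,0],[0.25,0.137,-0.494,0,0,0],[0.35,0.137,-0.494,0,0,0],[0.366,0.137,-0.494,0,0,0],[0.366,0.137,-0.494,0,0,0]]' 1 15
python3 -m crank '[[0,0.02,0,0,0,0],[0,0.05,0,0,0,0],[0,0.08,0,0,0,0],[0,0.11,0,0,0,0],[0,0.14,0,0,0,0],[0,0.17,0,0,0,0],[0,0.19,0,0,0,0],[0,0.2,0,0,0,0]]'
```

```text
t: 15.55
position: [0.4305, 0.0262, 0.025]
ee_rot: [1.209, 1.21, -1.21]
contact_force: [-0.8, 0.3, 0.6]
width: 0.0004
t: 16.55
position: [0.5297, 0.0268, 0.0254]
ee_rot: [1.207, 1.212, -1.21]
contact_force: [-9.1, -2.4, 7.4]
width: 0.0002
```

```bash
python3 -m crank '[[0,0.01,0,0,0,0],[0,0.02,0,0,0,0],[0,0.03,0,0,0,0],[0,0.036,0,0,0,0],[0,0.036,0,0,0,0]]'
```

```text
t: 17.18
position: [0.5479, 0.0269, 0.0251]
ee_rot: [1.207, 1.211, -1.21]
contact_force: [-4.3, 0.1, -0.5]
width: 0.0006
```

```bash
python3 -m crank '[[0,0.006,0,0,0,0],[0,0.01,0,0,0,0],[0,0.014,0,0,0,0],[0,0.014,0,0,0,0]]'
```

```text
t: 17.68
position: [0.553, 0.0268, 0.0251]
ee_rot: [1.206, 1.213, -1.212]
contact_force: [-9.0, -2.7, 6.4]
width: 0.0004
```

```bash
python3 -m crank '[[0,0.004,0,0,0,0],[0,0.008,0,0,0,0],[0,0.008,0,0,0,0]]';python3 -m crank '[[0,-0.01,0,0,0,0],[0,-0.03,0,0,0,0],[0,-0.06,0,0,0,0],[0,-0.1,0,0,0,0],[-0.15,-0.16,0,0,0,0],[-0.3,-0.2,0,0,0,0],[-0.42,-0.22,0,0,0,0],[-0.42,-0.22,0,0,0,0],[-0.42,-0.22,0,0,0,0]]' -1
python3 - <<'E'
from h import *
for c in ["wrist","scene"]:
    P=eyes.camera_params(c); im=eyes.grab_frame(c); cv2.imwrite(f"pics/{c}6.png",im)
    for th,z in [("cup_a_center",.078),("drip_tray",.05),("peg_1_tip",.155)]:
      for d in models.find_in(c,th):
        b=d["box"]; print(c,th,d["score"],b,plane(c,(b[0]+b[2])/2,(b[1]+b[3])/2,z,P).round(4))
E
```

```text
t: 18.05
position: [0.553, 0.027, 0.0247]
ee_rot: [1.202, 1.219, -1.217]
contact_force: [-16.9, -3.8, 12.4]
width: 0.0006
t: 19.18
position: [0.4513, 0.0266, 0.2378]
ee_rot: [1.212, 1.203, -1.203]
contact_force: [0.8, -0.4, 0.4]
width: 0.0862
wrist cup_a_center 0.83 [606.0, 242.7, 640.0, 303.2] [ 0.4052 -0.2508  0.078 ]
wrist drip_tray 0.61 [182.6, 83.9, 461.3, 104.1] [0.561  0.0249 0.05  ]
scene cup_a_center 0.6 [399.8, 213.8, 425.7, 256.6] [ 0.3586 -0.2528  0.078 ]
scene drip_tray 0.83 [235.4, 252.5, 308.3, 318.4] [0.548  0.0605 0.05  ]
scene peg_1_tip 0.67 [172.0, 235.1, 204.0, 276.4] [0.6551 0.1836 0.155 ]
```

View pics/wrist6.png

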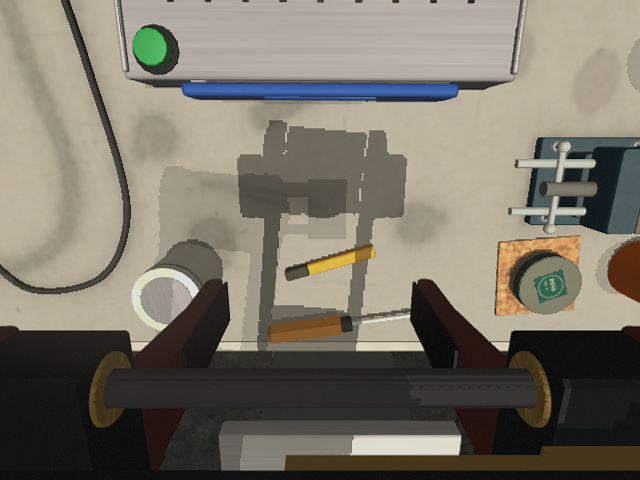

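View pics/scene6.png

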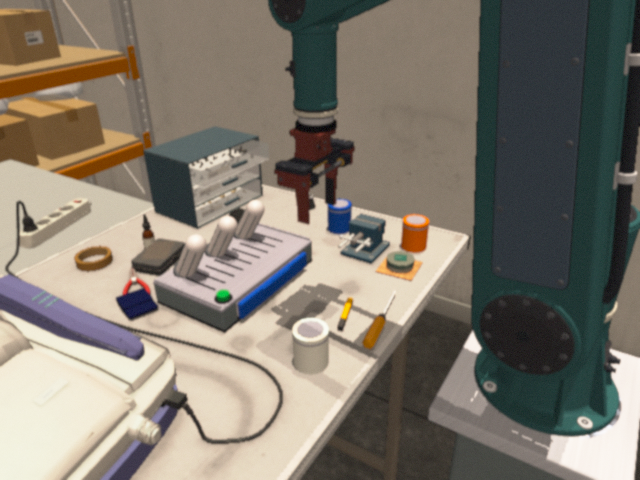

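```bash
python3 -m crank '[[-0.1,0.05,0,0,0,0],[-0.24,0.12,0,0,0,0],[-0.24,0.12,0,0,0,0],[-0.24,0.12,0,0,0,0]]'
python3 - <<'E'
from h import *
for c in ["wrist","top"]:
    P=eyes.camera_params(c); im=eyes.grab_frame(c); cv2.imwrite(f"pics/{c}7.png",im)
    for th,z in [("peg_1_tip",.1405),("cup_a_center",.078)]:
      for d in models.masks_of(c,th):
        b=d["box"]; print(c,th,d["score"],b,plane(c,(b[0]+b[2])/2,(b[1]+b[3])/2,z,P).round(4))
    print(P["R"],P["t"])
E
```

```text
t: 20.08
position: [0.5105, 0.0268, 0.355]
ee_rot: [1.209, 1.209, -1.208]
contact_force: [0.7, 0.0, -0.1]
width: 0.0877
wrist peg_1_tip 0.94 [186.9, 0.4, 246.0, 40.1] [0.6828 0.1194 0.1405]
wrist peg_1_tip 0.37 [456.5, 250.8, 518.4, 311.2] [ 0.4328 -0.1538  0.1405]
wrist cup_a_center 0.74 [536.8, 257.2, 625.2, 322.1] [ 0.3954 -0.3038  0.078 ]
[[ 4.55088100e-04 -9.99999894e-01 -7.12464187e-05]
 [-9.60336558e-01 -4.56904362e-04  2.78843121e-01]
 [-2.78843124e-01 -5.84776455e-05 -9.60336664e-01]] [0.02704464 0.41975596 0.66011678]
top cup_a_center 0.82 [406.3, 291.0, 440.5, 316.5] [ 0.3793 -0.3261  0.078 ]
[[-0.01489226 -0.99963245  0.02265369]
 [-0.98281388  0.01046503 -0.18430235]
 [ 0.18399753 -0.02500904 -0.9826085 ]] [-0.08131318  0.54641039  1.11727873]
```

View pics/wrist7.png

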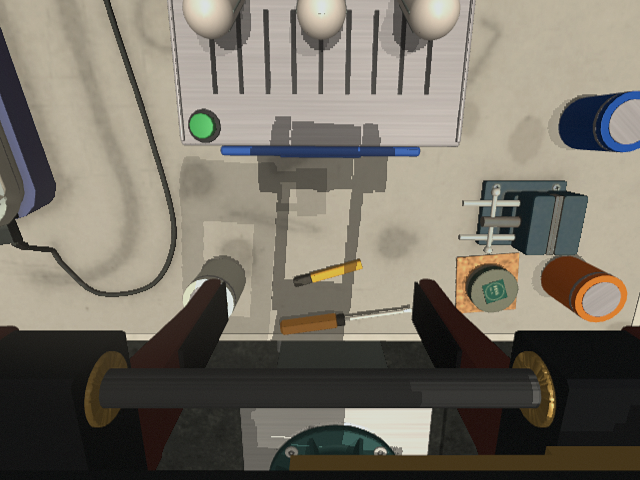

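```bash
python3 -m crank '[[-0.02,0.1,0,0,0,0],[-0.04,0.2,0,0,0,0],[-0.04,0.2,0,0,0,0],[-0.04,0.2,0,0,0,0]]'
python3 - <<'E'
from h import *
for c in ["wrist"]:
    P=eyes.camera_params(c); im=eyes.grab_frame(c); cv2.imwrite(f"pics/{c}8.png",im)
    for th,z in [("peg_1_tip",.1405),("cup_a_center",.078),("release_top",.074)]:
      for d in models.masks_of(c,th):
        b=d["box"]; print(c,th,d["score"],b,plane(c,(b[0]+b[2])/2,(b[1]+b[3])/2,z,P).round(4))
    g=cv2.cvtColor(im,cv2.COLOR_BGR2GRAY)
    ci=cv2.HoughCircles(g[:240],cv2.HOUGH_GRADIENT,1,60,param1=80,param2=18,minRadius=18,maxRadius=40)
    if ci is not None:
      for u,v,r in ci[0]: print(u,v,r,plane(c,u,v,.1405,P).round(4))
E
```

```text
t: 20.88
position: [0.6083, 0.027, 0.3737]
ee_rot: [1.208, 1.212, -1.21]
contact_force: [-0.9, 0.1, -0.2]
width: 0.0881
wrist peg_1_tip 0.65 [202.1, 60.7, 257.9, 146.3] [0.7109 0.1163 0.1405]
wrist cup_a_center 0.87 [524.5, 311.7, 577.0, 331.8] [ 0.4365 -0.2861  0.078 ]
wrist release_top 0.66 [200.1, 195.4, 224.6, 215.9] [0.5953 0.1614 0.074 ]
wrist release_top 0.58 [199.7, 58.8, 259.2, 147.4] [0.7156 0.1319 0.074 ]
wrist release_top 0.23 [460.7, 307.6, 502.7, 332.8] [ 0.4366 -0.1941  0.074 ]
408.5 86.5 24.5 [ 0.7267 -0.0594  0.1405]
320.5 83.5 22.5 [0.7294 0.0267 0.1405]
220.5 89.5 38.3 [0.7239 0.1248 0.1405]
596.5 198.5 24.3 [ 0.6162 -0.2664  0.1405]
345.5 3.5 27.7 [0.798  0.0037 0.1405]
491.5 9.5 33.3 [ 0.7932 -0.1319  0.1405]
212.5 171.5 27.2 [0.6443 0.139  0.1405]
267.5 130.5 22.4 [0.6853 0.0802 0.1405]
```

View pics/wrist8.png

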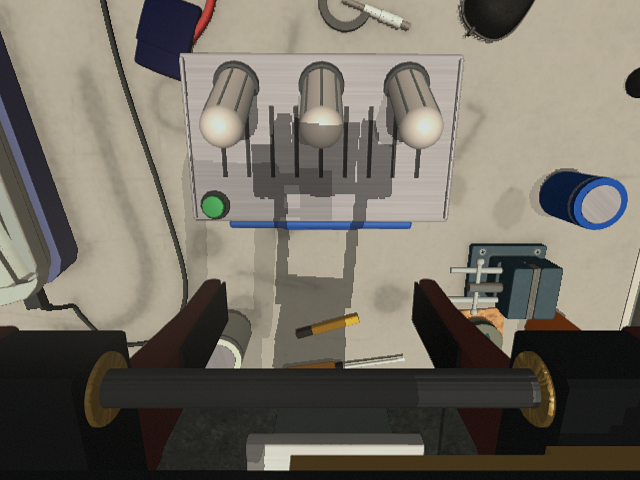

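```bash
python3 - <<'E'
from h import *
im=cv2.imread("pics/wrist8.png")
cv2.imwrite("pics/z8.png",cv2.resize(im[50:160,190:450],None,fx=3,fy=3,interpolation=cv2.INTER_CUBIC))
P=eyes.camera_params("wrist")
for u,v in [(222.5,126),(320.5,126),(419,126)]: print(plane("wrist",u,v,.1405,P))
# predicted silhouettes of spheres for hypothesised centres
for y in(.127,.027,-.073):
    C=np.array([.69,y,.1405]);print(proj("wrist",C,P), 375*.022/((np.array(P["R"])@C+P["t"])[2]))
E
```

```text
[0.68999454 0.12562704 0.1405    ]
[0.69003608 0.02668056 0.1405    ]
[ 0.69007782 -0.07275948  0.1405    ]
[221.13981018 125.99375309] 21.786035169090443
[320.18357182 126.03723086] 21.786599903082585
[419.23246838 126.08071088] 21.78716466635337
```

View pics/z8.png

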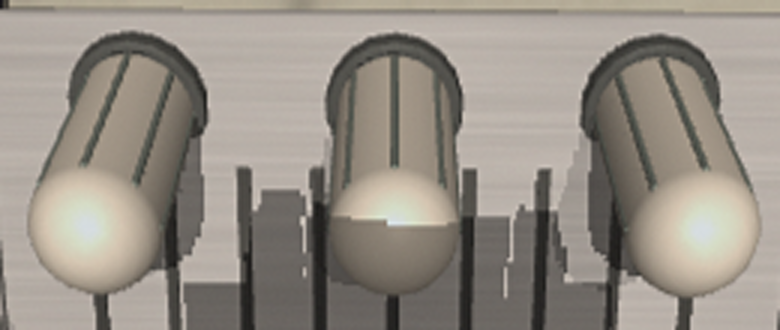

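```bash
python3 -c "
from h import *
go([.38,.165,.24],D())"
```

```text
row [0.27, -0.456, -0.276, 0.0, -0.0, 0.0] dist 299 mm turn 0
```

```bash
python3 -m crank '[[0.0,-0.12,-0.07,0,0,0],[0.05,-0.24,-0.14,0,0,0],[0.15,-0.36,-0.21,0,0,0],[0.27,-0.456,-0.276,0,0,0],[0.27,-0.456,-0.276,0,0,0],[0.27,-0.456,-0.276,0,0,0],[0.27,-0.456,-0.276,0,0,0]]' -1
python3 - <<'E'
from h import *
for c in ["wrist"]:
    P=eyes.camera_params(c); im=eyes.grab_frame(c); cv2.imwrite(f"pics/{c}9.png",im)
    for th,z in [("cup_b_center",.078)]:
      for d in models.masks_of(c,th):
        b=d["box"]; print(c,th,d["score"],b,plane(c,(b[0]+b[2])/2,(b[1]+b[3])/2,z,P).round(4))
    print(proj(c,[.378,.168,.078],P),proj(c,[.378,.168+.033,.078],P))
E
```

```text
t: 21.95
position: [0.3819, 0.1649, 0.2406]
ee_rot: [1.209, 1.208, -1.206]
contact_force: [-0.1, -0.0, -0.2]
width: 0.088
wrist cup_b_center 0.98 [278.6, 181.0, 349.9, 262.2] [0.3823 0.1701 0.078 ]
[316.66914429 226.2562211 ] [279.62077776 226.21237456]
```

View pics/wrist9.png

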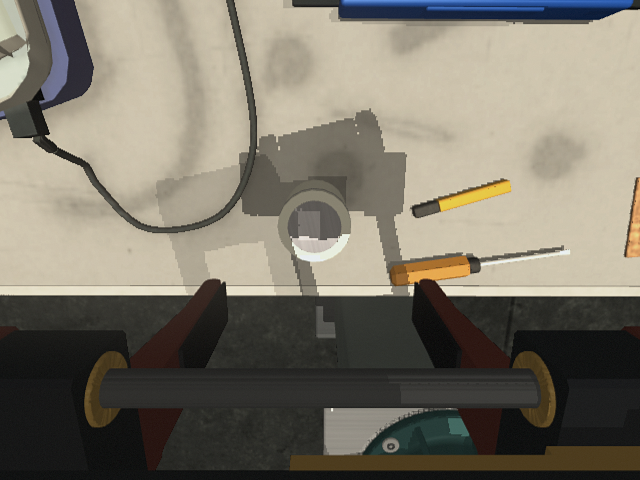

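```bash
python3 -m crank '[[0.05,-0.008,-0.01,0,0,0],[0.15,-0.008,-0.01,0,0,0],[0.25,-0.008,-0.01,0,0,0],[0.33,-0.008,-0.01,0,0,0],[0.39,-0.008,-0.01,0,0,0],[0.43,-0.008,-0.01,0,0,0],[0.438,-0.008,-0.01,0,0,0],[0.438,-0.008,-0.01,0,0,0]]'; python3 -m crank '[[0,0,0,0,0,0],[0,0,0,0,0,0],[0,0,0,0,0,0],[0,0,0,0,0,0],[0,0,0,0,0,0],[0,0,0,0,0,0]]' 1 12
```

```text
t: 23.05
position: [0.3787, 0.1698, 0.0211]
ee_rot: [1.21, 1.209, -1.208]
contact_force: [-1.0, 0.2, 0.4]
width: 0.0875
t: 23.8
position: [0.3777, 0.17, 0.0213]
ee_rot: [1.209, 1.209, -1.207]
contact_force: [-0.2, -0.5, 7.1]
width: 0.0656
```

```bash
cat >> h.py <<'E'
A=np.array([-.5,0,.8660]); C=[np.array([.690,.127,.1405]),np.array([.6895,.0262,.1405]),np.array([.6885,-.0745,.1405])]
def peg(i,d): return C[i-1]+(.022+d)*A
T30=np.radians(30)
E
python3 -m crank '[[-0.03,0,0,0,0,0],[-0.1,0,0,0,0,0],[-0.2,0,0,0,0,0],[-0.3,0,0,0,0,0],[-0.4,0,0,0,0,0],[-0.5,0,0,0,0,0],[-0.5,0,0,0,0,0],[-0.5,0,0,0,0,0]]'; python3 - <<'E'
from h import *
go(peg(1,.0873),D(T30)); go(peg(1,.0473),D(T30)); go(peg(1,-.051),D(T30))
im=eyes.grab_frame("wrist"); cv2.imwrite("pics/w10.png",im)
E
```

```text
t: 24.8
position: [0.3764, 0.1696, 0.2699]
ee_rot: [1.208, 1.21, -1.209]
contact_force: [-0.1, 0.7, -1.7]
width: 0.0659
row [0.069, 0.518, 0.086, 0.001, -0.0, 0.334] dist 265 mm turn 30
row [0.138, 0.558, 0.086, 0.001, -0.0, 0.334] dist 291 mm turn 30
row [0.308, 0.657, 0.086, 0.001, -0.0, 0.334] dist 365 mm turn 30
```

View pics/w10.png

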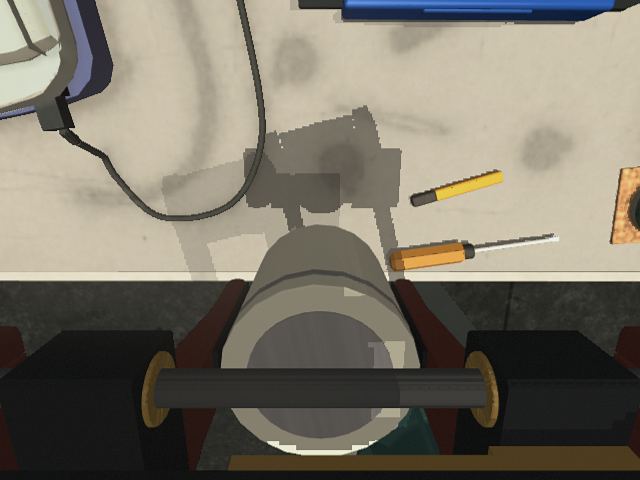

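```bash
python3 -m crank '[[0,0.08,0.02,0,0,0.05],[0,0.18,0.04,0,0,0.13],[0.02,0.28,0.06,0,0,0.22],[0.04,0.38,0.07,0,0,0.3],[0.06,0.46,0.086,0,0,0.334],[0.069,0.518,0.086,0,0,0.334],[0.069,0.518,0.086,0,0,0.334],[0.069,0.518,0.086,0,0,0.334]]'; python3 - <<'E'
from h import *
go(peg(1,.0873),D(T30)); go(peg(1,.0473),D(T30)); go(peg(1,-.051),D(T30))
for c in ["wrist","scene","top"]:
  im=eyes.grab_frame(c); cv2.imwrite(f"pics/{c}11.png",im)
E
```

```text
t: 25.85
position: [0.6344, 0.1269, 0.2342]
ee_rot: [1.411, 0.818, -0.817]
contact_force: [-0.4, 0.1, -1.1]
width: 0.0659
row [-0.001, 0.003, -0.0, 0.001, -0.0, 0.002] dist 1 mm turn 0
row [0.079, 0.003, -0.0, 0.001, -0.0, 0.002] dist 40 mm turn 0
row [0.276, 0.004, -0.0, 0.001, -0.0, 0.002] dist 138 mm turn 0
```

View pics/wrist11.png

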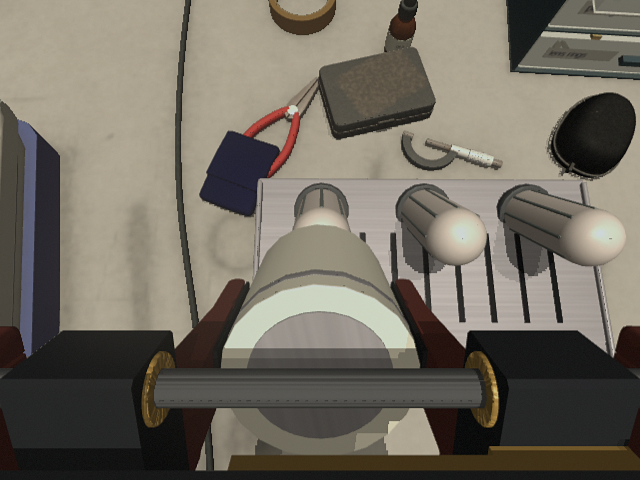

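View pics/scene11.png

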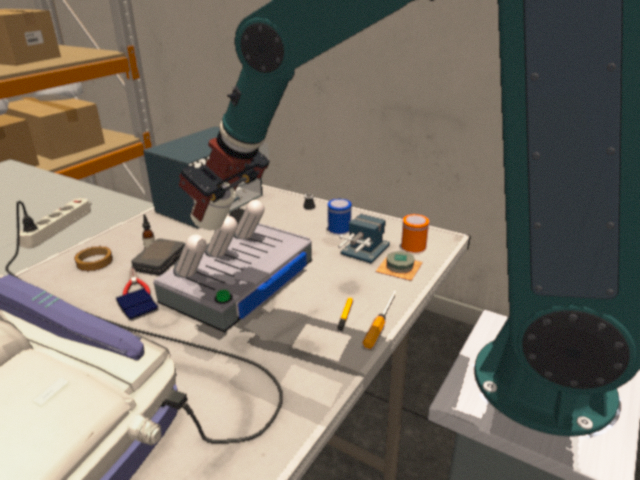

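```bash
python3 -m crank '[[0.04,0.003,0,0,0,0],[0.08,0.003,0,0,0,0],[0.11,0.003,0,0,0,0],[0.14,0.003,0,0,0,0],[0.17,0.003,0,0,0,0],[0.2,0.003,0,0,0,0],[0.23,0.003,0,0,0,0],[0.255,0.003,0,0,0,0],[0.265,0.003,0,0,0,0],[0.265,0.003,0,0,0,0]]'
```

```text
t: 27.25
position: [0.7039, 0.1271, 0.1219]
ee_rot: [1.412, 0.816, -0.814]
contact_force: [0.1, 0.9, -1.5]
width: 0.0659
```

```bash
python3 -m crank '[[0.006,0,0,0,0,0],[0.01,0,0,0,0,0],[0.014,0,0,0,0,0],[0.014,0,0,0,0,0]]'
```

```text
t: 27.75
position: [0.7074, 0.1271, 0.1162]
ee_rot: [1.412, 0.815, -0.814]
contact_force: [-0.4, 0.3, -1.9]
width: 0.0659
```

```bash
python3 -m crank '[[0.004,0,0,0,0,0],[0.008,0,0,0,0,0],[0.008,0,0,0,0,0]]'; python3 - <<'E'
from h import *
print((pose()[0]-peg(1,0))@A)
E
```

```text
t: 28.12
position: [0.7094, 0.1272, 0.1137]
ee_rot: [1.413, 0.815, -0.813]
contact_force: [-5.7, 0.1, 7.4]
width: 0.0653
-0.054910312348964874
```

```bash
python3 -m crank '[[0,0,0,0,0,0],[0,0,0,0,0,0],[0,0,0,0,0,0],[0,0,0,0,0,0],[0,0,0,0,0,0]]' -1; python3 -m crank '[[-0.05,0,0,0,0,0],[-0.1,0,0,0,0,0],[-0.2,0,0,0,0,0],[-0.3,0,0,0,0,0],[-0.4,0,0,0,0,0],[-0.4,0,0,0,0,0]]';python3 - <<'E'
from h import *
for c in ["wrist","scene"]:
  im=eyes.grab_frame(c); cv2.imwrite(f"pics/{c}12.png",im)
go([.58,-.3,.3],D())
E
```

```text
t: 28.75
position: [0.7094, 0.1271, 0.1127]
ee_rot: [1.412, 0.815, -0.814]
contact_force: [-0.1, 0.3, -0.2]
width: 0.0877
t: 29.5
position: [0.6101, 0.1275, 0.2906]
ee_rot: [1.415, 0.81, -0.808]
contact_force: [0.5, -0.2, -0.2]
width: 0.0876
row [-0.054, -0.037, 0.854, 0.001, -0.0, -0.335] dist 428 mm turn 30
```

View pics/wrist12.png

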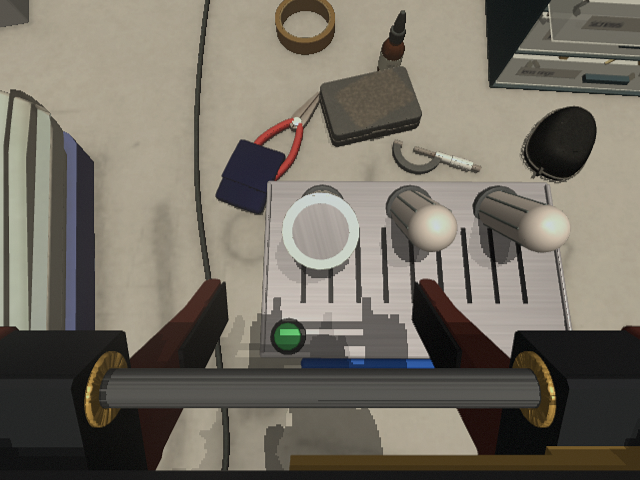

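View pics/scene12.png

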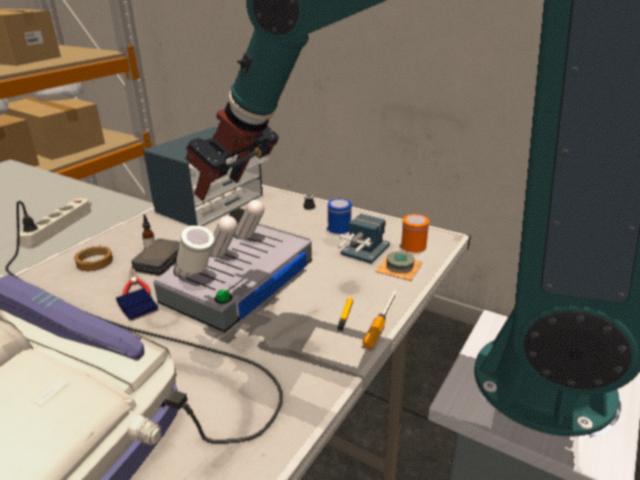

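```bash
python3 -m crank '[[-0.02,-0.01,0.1,0,0,-0.05],[-0.04,-0.02,0.22,0,0,-0.14],[-0.054,-0.037,0.34,0,0,-0.24],[-0.054,-0.037,0.46,0,0,-0.335],[-0.054,-0.037,0.58,0,0,-0.335],[-0.054,-0.037,0.7,0,0,-0.335],[-0.054,-0.037,0.854,0,0,-0.335],[-0.054,-0.037,0.854,0,0,-0.335],[-0.054,-0.037,0.854,0,0,-0.335],[-0.054,-0.037,0.854,0,0,-0.335]]' -1
python3 - <<'E'
from h import *
for c in ["wrist"]:
    P=eyes.camera_params(c); im=eyes.grab_frame(c); cv2.imwrite(f"pics/{c}13.png",im)
    for th,z in [("cup_c_center",.078)]:
      for d in models.masks_of(c,th):
        b=d["box"]; print(c,th,d["score"],b,plane(c,(b[0]+b[2])/2,(b[1]+b[3])/2,z,P).round(4))
    print(proj(c,[.593,-.316,.078],P),proj(c,[.593,-.316+.033,.078],P))
E
```

```text
t: 30.85
position: [0.58, -0.2983, 0.299]
ee_rot: [1.208, 1.213, -1.209]
contact_force: [-1.0, 0.7, -0.6]
width: 0.0876
wrist cup_c_center 0.65 [311.5, 154.7, 370.6, 220.4] [ 0.6012 -0.3193  0.078 ]
[337.72075053 195.53919524] [305.58006446 195.4800768 ]
```

View pics/wrist13.png

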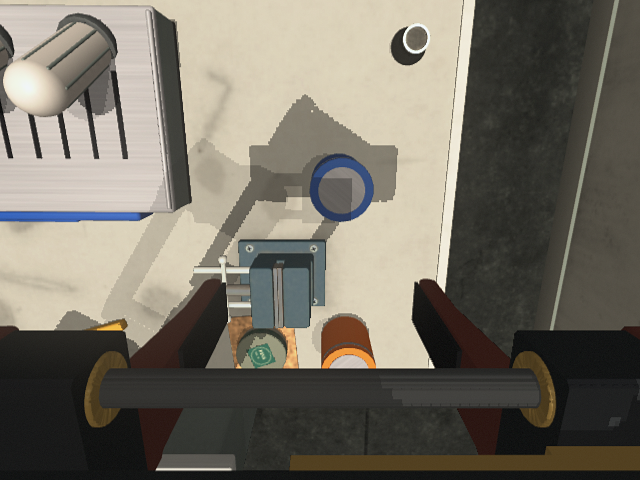

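```bash
python3 -m crank '[[0.1,0.036,0.042,0,0,0],[0.2,0.036,0.042,0,0,0],[0.28,0.036,0.042,0,0,0],[0.28,0.036,0.042,0,0,0],[0.28,0.036,0.042,0,0,0]]'
python3 - <<'E'
from h import *
for c in ["wrist"]:
    P=eyes.camera_params(c); im=eyes.grab_frame(c); cv2.imwrite(f"pics/{c}14.png",im)
    print(proj(c,[.598,-.3195,.078],P),proj(c,[.598,-.3195+.033,.078],P),proj(c,[.598-.033,-.3195,.078],P))
E
```

```text
t: 31.58
position: [0.599, -0.3208, 0.1618]
ee_rot: [1.207, 1.209, -1.208]
contact_force: [0.9, 0.0, 0.6]
width: 0.088
[318.19767245 249.59207897] [270.12891123 249.54182069] [318.17958012 293.82995862]
```

View pics/wrist14.png

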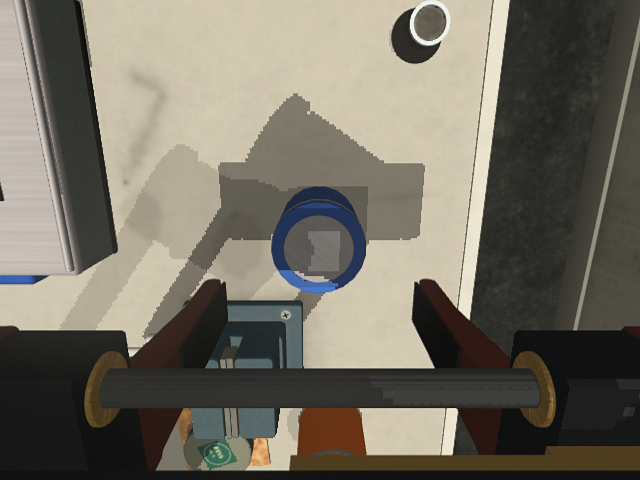

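```bash
python3 -m crank '[[0.08,0,0,0,0,0],[0.16,0,0,0,0,0],[0.22,0,0,0,0,0],[0.26,0,0,0,0,0],[0.279,0,0,0,0,0],[0.279,0,0,0,0,0],[0.279,0,0,0,0,0]]'; python3 -m crank '[[0,0,0,0,0,0],[0,0,0,0,0,0],[0,0,0,0,0,0],[0,0,0,0,0,0],[0,0,0,0,0,0],[0,0,0,0,0,0]]' 1 12;python3 -m crank '[[-0.03,0,0,0,0,0],[-0.1,0,0,0,0,0],[-0.2,0,0,0,0,0],[-0.3,0,0,0,0,0],[-0.4,0,0,0,0,0],[-0.5,0,0,0,0,0],[-0.54,0,0,0,0,0],[-0.54,0,0,0,0,0]]'; python3 - <<'E'
from h import *
go(peg(2,.0873),D(T30)); go(peg(2,-.051),D(T30))
E
```

```text
t: 32.5
position: [0.5985, -0.3216, 0.0217]
ee_rot: [1.208, 1.209, -1.209]
contact_force: [0.4, 0.1, -0.3]
width: 0.0875
t: 33.25
position: [0.5978, -0.3211, 0.0207]
ee_rot: [1.208, 1.21, -1.21]
contact_force: [-0.4, 0.7, 6.1]
width: 0.0654
t: 34.25
position: [0.5988, -0.3215, 0.2929]
ee_rot: [1.208, 1.206, -1.208]
contact_force: [-0.2, -0.1, -1.1]
width: 0.0654
row [0.114, 0.072, -0.696, 0.001, 0.001, 0.332] dist 354 mm turn 30
row [0.354, 0.21, -0.696, 0.001, 0.001, 0.332] dist 404 mm turn 30
```

```bash
python3 -m crank '[[0,-0.02,-0.08,0,0,0.05],[0,-0.02,-0.18,0,0,0.13],[0,0,-0.28,0,0,0.22],[0,0,-0.38,0,0,0.3],[0,0.02,-0.48,0,0,0.332],[0,0.05,-0.58,0,0,0.332],[0.03,0.072,-0.65,0,0,0.332],[0.08,0.072,-0.696,0,0,0.332],[0.114,0.072,-0.696,0,0,0.332],[0.114,0.072,-0.696,0,0,0.332],[0.114,0.072,-0.696,0,0,0.332]]'; python3 - <<'E'
from h import *
go(peg(2,.0873),D(T30)); go(peg(2,-.0549),D(T30))
for c in ["wrist"]:
  im=eyes.grab_frame(c); cv2.imwrite(f"pics/{c}15.png",im)
E
```

```text
t: 35.62
position: [0.6335, 0.0267, 0.2331]
ee_rot: [1.411, 0.819, -0.818]
contact_force: [-0.2, 0.3, -0.8]
width: 0.0653
row [-0.002, 0.004, 0.001, 0.0, -0.0, 0.003] dist 2 mm turn 0
row [0.282, 0.006, 0.001, 0.0, -0.0, 0.003] dist 141 mm turn 0
```

View pics/wrist15.png

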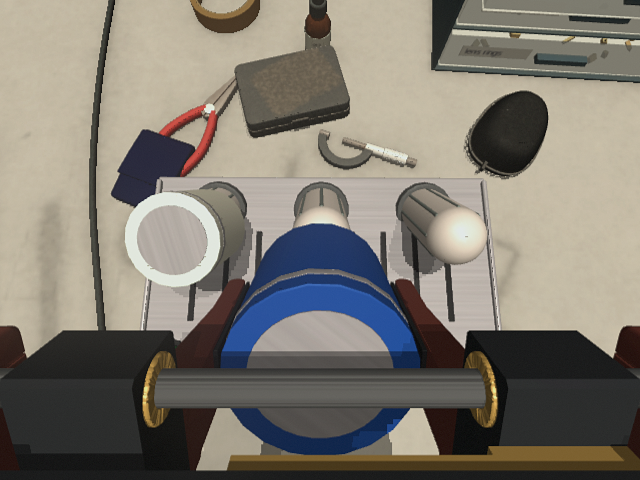

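Blue cup in the jaws is lined up with peg 2 (peg seen at column 321, cup at 319). Insert.

```bash
python3 -m crank '[[0.04,0.005,0,0,0,0],[0.08,0.005,0,0,0,0],[0.11,0.005,0,0,0,0],[0.14,0.005,0,0,0,0],[0.17,0.005,0,0,0,0],[0.2,0.005,0,0,0,0],[0.23,0.005,0,0,0,0],[0.255,0.005,0,0,0,0],[0.27,0.005,0,0,0,0],[0.278,0.005,0,0,0,0],[0.278,0.005,0,0,0,0]]'
```

```text
t: 37.05
position: [0.705, 0.0271, 0.1139]
ee_rot: [1.411, 0.819, -0.818]
contact_force: [-0.1, 0.9, -0.7]
width: 0.0653
```

```bash
python3 -m crank '[[0.005,0,0,0,0,0],[0.008,0,0,0,0,0],[0.008,0,0,0,0,0]]'; python3 - <<'E'
from h import *
print((pose()[0]-peg(2,0))@A)
E
```

```text
t: 37.42
position: [0.7069, 0.0271, 0.1119]
ee_rot: [1.411, 0.818, -0.816]
contact_force: [-5.8, -0.1, 7.2]
width: 0.0653
-0.055429463123531024
```

```bash
python3 -m crank '[[0,0,0,0,0,0],[0,0,0,0,0,0],[0,0,0,0,0,0],[0,0,0,0,0,0],[0,0,0,0,0,0]]' -0.72; python3 -m crank '[[-0.05,0,0,0,0,0],[-0.1,0,0,0,0,0],[-0.2,0,0,0,0,0],[-0.3,0,0,0,0,0],[-0.4,0,0,0,0,0],[-0.4,0,0,0,0,0]]';python3 - <<'E'
from h import *
for c in ["wrist","top"]:
  im=eyes.grab_frame(c); cv2.imwrite(f"pics/{c}16.png",im)
go([.42,-.2,.3],D());go([.38,-.325,.24],D())
E
```

```text
t: 38.05
position: [0.7069, 0.0271, 0.1104]
ee_rot: [1.411, 0.819, -0.818]
contact_force: [-0.1, 1.4, 0.2]
width: 0.0754
t: 38.8
position: [0.6084, 0.0269, 0.2886]
ee_rot: [1.413, 0.813, -0.812]
contact_force: [0.0, -0.7, -0.6]
width: 0.0755
row [-0.214, -0.31, 0.454, 0.0, -0.0, -0.332] dist 295 mm turn 30
row [-0.15, -0.439, 0.704, 0.0, -0.0, -0.332] dist 421 mm turn 30
```

View pics/wrist16.png

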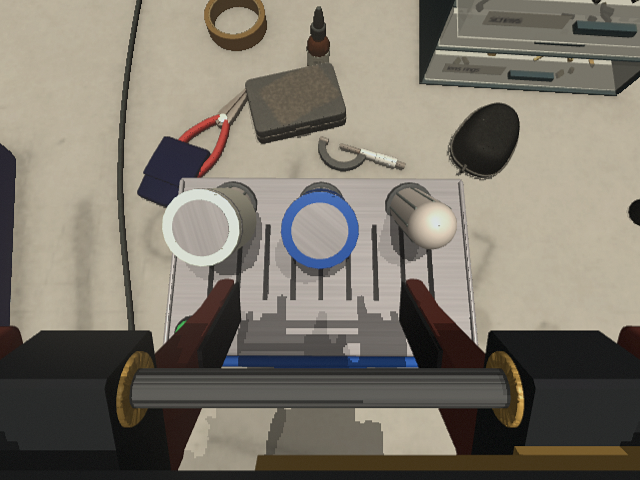

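Both cups hang. Now the orange one.

```bash
python3 -m crank '[[-0.06,-0.06,0.1,0,0,-0.05],[-0.12,-0.14,0.2,0,0,-0.14],[-0.18,-0.22,0.3,0,0,-0.24],[-0.2,-0.3,0.4,0,0,-0.332],[-0.2,-0.36,0.52,0,0,-0.332],[-0.15,-0.439,0.64,0,0,-0.332],[-0.15,-0.439,0.704,0,0,-0.332],[-0.15,-0.439,0.704,0,0,-0.332],[-0.15,-0.439,0.704,0,0,-0.332],[-0.15,-0.439,0.704,0,0,-0.332]]' -1
python3 - <<'E'
from h import *
for c in ["wrist"]:
    P=eyes.camera_params(c); im=eyes.grab_frame(c); cv2.imwrite(f"pics/{c}17.png",im)
    for th,z in [("cup_a_center",.078),("tin_center",.028),("mat_center",.004)]:
      for d in models.masks_of(c,th):
        b=d["box"]; print(c,th,d["score"],b,plane(c,(b[0]+b[2])/2,(b[1]+b[3])/2,z,P).round(4))
    print(proj(c,[.38,-.328,.078],P),proj(c,[.38,-.328+.033,.078],P),proj(c,[.38-.033,-.328,.078],P))
E
```

```text
t: 40.15
position: [0.3804, -0.3239, 0.2397]
ee_rot: [1.208, 1.213, -1.209]
contact_force: [-0.2, 0.8, 0.2]
width: 0.0877
wrist cup_a_center 0.87 [291.2, 174.7, 366.8, 256.8] [ 0.3856 -0.3315  0.078 ]
wrist tin_center 0.7 [185.1, 183.7, 253.1, 251.5] [ 0.3723 -0.2208  0.028 ]
wrist mat_center 0.59 [175.6, 166.5, 268.7, 253.2] [ 0.3753 -0.2181  0.004 ]
[324.96014638 221.90604795] [287.69004307 221.83208779] [324.75156583 257.20309394]
```

View pics/wrist17.png

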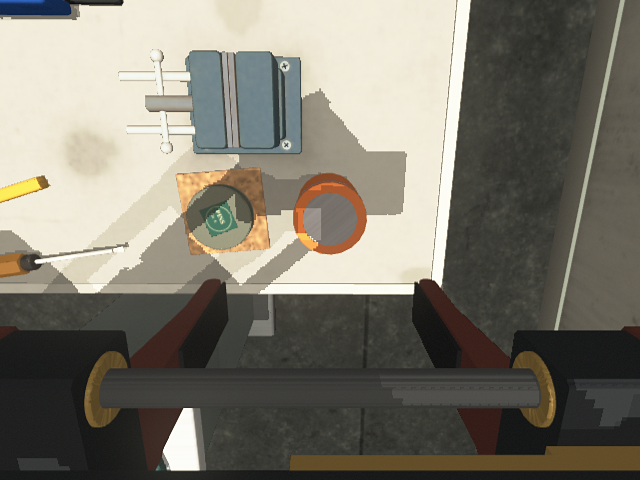

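```bash
python3 -m crank '[[0.05,0.004,0.017,0,0,0],[0.15,0.004,0.017,0,0,0],[0.25,0.004,0.017,0,0,0],[0.33,0.004,0.017,0,0,0],[0.39,0.004,0.017,0,0,0],[0.43,0.004,0.017,0,0,0],[0.437,0.004,0.017,0,0,0],[0.437,0.004,0.017,0,0,0]]'; python3 -m crank '[[0,0,0,0,0,0],[0,0,0,0,0,0],[0,0,0,0,0,0],[0,0,0,0,0,0],[0,0,0,0,0,0],[0,0,0,0,0,0]]' 1 12;python3 -m crank '[[-0.03,0,0,0,0,0],[-0.1,0,0,0,0,0],[-0.2,0,0,0,0,0],[-0.3,0,0,0,0,0],[-0.4,0,0,0,0,0],[-0.5,0,0,0,0,0],[-0.54,0,0,0,0,0],[-0.54,0,0,0,0,0]]'; python3 - <<'E'
from h import *
go(peg(3,.0873),D(T30)); go(peg(3,-.051),D(T30))
E
```

```text
t: 41.35
position: [0.3822, -0.3338, 0.0221]
ee_rot: [1.207, 1.21, -1.209]
contact_force: [-0.2, -0.3, 0.7]
width: 0.0877
t: 42.1
position: [0.382, -0.334, 0.0222]
ee_rot: [1.208, 1.21, -1.21]
contact_force: [0.1, 0.6, 5.8]
width: 0.0654
t: 43.1
position: [0.3827, -0.3343, 0.2939]
ee_rot: [1.207, 1.206, -1.209]
contact_force: [0.0, -0.3, -1.5]
width: 0.0656
row [0.116, 0.503, -0.52, 0.001, 0.002, 0.333] dist 366 mm turn 30
row [0.356, 0.641, -0.52, 0.001, 0.002, 0.333] dist 449 mm turn 30
```

```bash
python3 -m crank '[[0,0.06,-0.06,0,0,0.05],[0,0.13,-0.14,0,0,0.13],[0,0.2,-0.22,0,0,0.22],[0,0.28,-0.3,0,0,0.3],[0,0.36,-0.38,0,0,0.333],[0.02,0.43,-0.46,0,0,0.333],[0.06,0.48,-0.52,0,0,0.333],[0.116,0.503,-0.52,0,0,0.333],[0.116,0.503,-0.52,0,0,0.333],[0.116,0.503,-0.52,0,0,0.333],[0.116,0.503,-0.52,0,0,0.333]]'; python3 - <<'E'
from h import *
go(peg(3,.0873),D(T30)); go(peg(3,-.0549),D(T30))
for c in ["wrist"]:
  im=eyes.grab_frame(c); cv2.imwrite(f"pics/{c}18.png",im)
E
```

```text
t: 44.48
position: [0.6333, -0.0742, 0.2343]
ee_rot: [1.412, 0.816, -0.816]
contact_force: [0.4, -0.1, -0.9]
width: 0.0658
row [-0.001, 0.002, 0.001, -0.0, 0.0, 0.0] dist 1 mm turn 0
row [0.283, 0.002, 0.0, -0.0, 0.0, 0.0] dist 142 mm turn 0
```

View pics/wrist18.png

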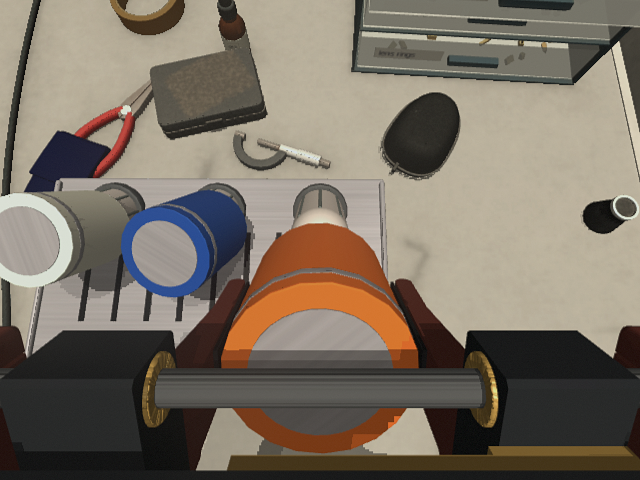

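Orange cup aligned with peg 3 (peg at column 320). Insert.

```bash
python3 -m crank '[[0.04,0.002,0,0,0,0],[0.08,0.002,0,0,0,0],[0.11,0.002,0,0,0,0],[0.14,0.002,0,0,0,0],[0.17,0.002,0,0,0,0],[0.2,0.002,0,0,0,0],[0.23,0.002,0,0,0,0],[0.255,0.002,0,0,0,0],[0.27,0.002,0,0,0,0],[0.278,0.002,0,0,0,0],[0.278,0.002,0,0,0,0]]';python3 -m crank '[[0.005,0,0,0,0,0],[0.008,0,0,0,0,0],[0.008,0,0,0,0,0]]'; python3 - <<'E'
from h import *
print((pose()[0]-peg(3,0))@A)
E
```

```text
t: 45.9
position: [0.7035, -0.0734, 0.1133]
ee_rot: [1.412, 0.818, -0.816]
contact_force: [0.0, 0.4, -0.4]
width: 0.0655
t: 46.28
position: [0.7056, -0.0734, 0.111]
ee_rot: [1.412, 0.816, -0.815]
contact_force: [-6.1, 1.4, 8.1]
width: 0.0655
-0.0560632384443377
```

```bash
python3 -m crank '[[0,0,0,0,0,0],[0,0,0,0,0,0],[0,0,0,0,0,0],[0,0,0,0,0,0],[0,0,0,0,0,0]]' -0.72; python3 -m crank '[[-0.05,0,0,0,0,0],[-0.1,0,0,0,0,0],[-0.2,0,0,0,0,0],[-0.3,0,0,0,0,0],[-0.4,0,0,0,0,0],[-0.4,0,0,0,0,0]]'; python3 -m crank '[[-0.05,-0.1,0,0,0,0],[-0.05,-0.2,0.05,0,0,-0.1],[-0.05,-0.25,0.1,0,0,-0.2],[-0.05,-0.25,0.1,0,0,-0.2],[-0.05,-0.25,0.1,0,0,-0.2]]';python3 - <<'E'
from h import *
for c in ["wrist","scene","top"]:
  im=eyes.grab_frame(c); cv2.imwrite(f"pics/{c}19.png",im)
E
```

```text
t: 46.9
position: [0.7054, -0.0734, 0.1096]
ee_rot: [1.412, 0.818, -0.817]
contact_force: [-0.6, 0.1, -0.8]
width: 0.0757
t: 47.65
position: [0.6066, -0.0741, 0.2876]
ee_rot: [1.412, 0.811, -0.812]
contact_force: [1.1, -0.1, 0.6]
width: 0.0752
t: 48.28
position: [0.4853, -0.1228, 0.2416]
ee_rot: [1.301, 1.056, -1.053]
contact_force: [-1.4, 0.1, 0.2]
width: 0.0751
```

View pics/wrist19.png

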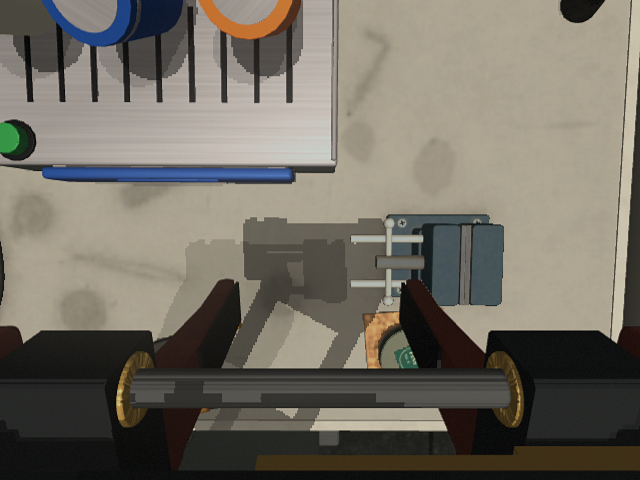

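View pics/scene19.png

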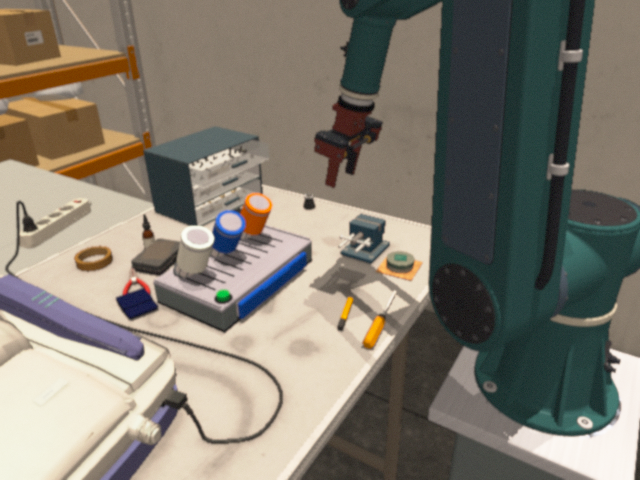

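View pics/top19.png

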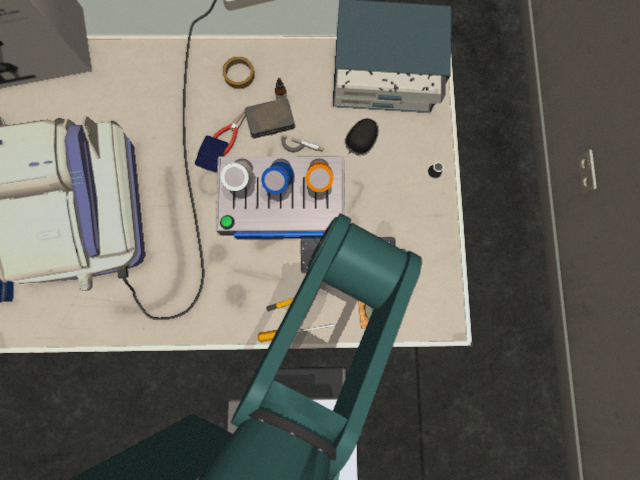

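```bash
python3 - <<'E'
from h import *
go([.55,.027,.33],D(np.radians(12)))
E
```

```text
row [-0.145, 0.164, -0.299, 0.001, -0.001, 0.001] dist 185 mm turn 0
```

```bash
python3 -m crank '[[-0.12,0,0,0,0,0],[-0.145,0.08,-0.15,0,0,0],[-0.145,0.164,-0.299,0,0,0],[-0.145,0.164,-0.299,0,0,0],[-0.145,0.164,-0.299,0,0,0],[-0.145,0.164,-0.299,0,0,0]]'; python3 - <<'E'
from h import *
P=eyes.camera_params("wrist")
im=eyes.grab_frame("wrist");t=eyes.grab_frame("top"); 
ax=[]
for i in (1,2,3):
  c0=peg(i,.004); # disc outer face centre
  e1=np.array([0,1,0.]);e2=np.cross(A,e1)
  for cam,I,Q in (("wrist",im,P),("top",t,eyes.camera_params("top"))):
    for a in np.linspace(0,2*np.pi,60):
      u,v=proj(cam,c0+.033*(np.cos(a)*e1+np.sin(a)*e2),Q)
      if 0<=u<640 and 0<=v<480: I[int(v),int(u)]=(255,0,255)
cv2.imwrite("pics/w20.png",im)
cv2.imwrite("pics/t20.png",cv2.resize(t[140:250,200:360],None,fx=5,fy=5,interpolation=cv2.INTER_NEAREST))
E
```

```text
t: 49.18
position: [0.5493, 0.0261, 0.3299]
ee_rot: [1.298, 1.057, -1.054]
contact_force: [0.0, -0.2, -0.1]
width: 0.0753
```

View pics/w20.png

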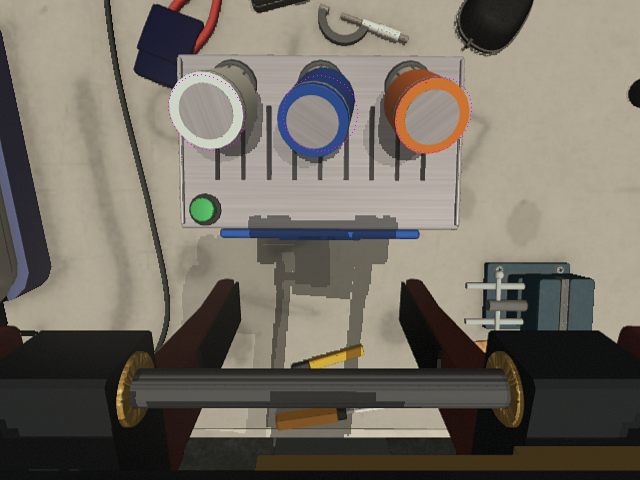

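View pics/t20.png

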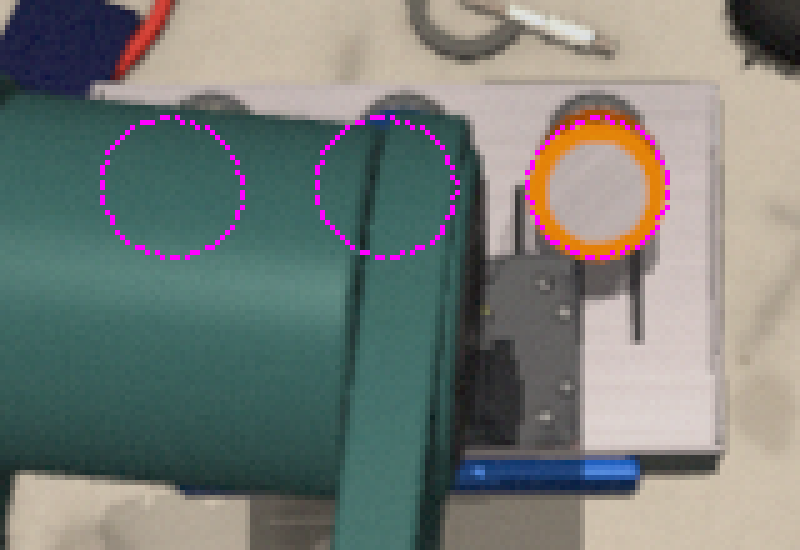

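```bash
cat > fit.py <<'E'
from h import *
from scipy.optimize import minimize
def fit(th,col,i,cams=("wrist","scene")):
    obs=[]
    for c in cams:
        P=eyes.camera_params(c); im=eyes.grab_frame(c)
        best=None
        tgt=proj(c,peg(i,-.02),P)
        for d in models.masks_of(c,th):
            b=d["box"]; dist=np.hypot((b[0]+b[2])/2-tgt[0],(b[1]+b[3])/2-tgt[1])
            if dist<35 and (best is None or d["score"]>best["score"]): best=d
        if best is None: print("no mask",c); continue
        obs.append((c,P,best["region"].astype(np.uint8)))
    def cost(x,full=False):
        cen=peg(i,-.035)+x[:3]*.01
        ax=Ro.from_rotvec([x[3]*.1,x[4]*.1,0]).apply(A)
        e1=np.cross(ax,[0,1,0.]);e1/=np.linalg.norm(e1);e2=np.cross(ax,e1)
        tot=0;ious=[]
        for c,P,m in obs:
            pts=[]
            for h in(-.039,.039):
                for a in np.linspace(0,2*np.pi,40,endpoint=False):
                    pts.append(proj(c,cen+h*ax+.033*(np.cos(a)*e1+np.sin(a)*e2),P))
            hull=cv2.convexHull(np.round(np.array(pts)*16).astype(np.int32).reshape(-1,1,2))
            k=np.zeros((480,640),np.uint8);cv2.fillConvexPoly(k,hull,1,shift=4)
            iou=(k&m).sum()/max(1,(k|m).sum());ious.append(iou);tot+=1-iou
        if full: return cen,ax,ious
        return tot+1e-4*np.sum(x**2)
    best=None
    for s in ([0]*5,[0,.5,-.5,1,0],[0,.5,-.5,-1,1],[-.5,0,-.5,0,-1]):
        r=minimize(cost,s,method="Nelder-Mead",options=dict(initial_simplex=np.array([s]+[np.array(s)+np.eye(5)[k] for k in range(5)]),maxiter=500))
        if best is None or r.fun<best.fun: best=r
    cen,ax,ious=cost(best.x,True)
    t=peg(i,0); print(th,i,"z",((cen-t)@A).round(4),"dist",np.linalg.norm(cen-t).round(4),"angle",np.arccos(ax@A).round(3),"iou",np.round(ious,3),"off",(cen-t).round(4))
if __name__=="__main__":
    fit("cup_b_center",0,1);fit("cup_c_center",0,2);fit("cup_a_center",0,3)
E
python3 fit.py; cat > /dev/null; python3 - <<'E'
from h import *
im=eyes.grab_frame("scene"); cv2.imwrite("pics/s21.png",cv2.resize(im[180:330,140:340],None,fx=4,fy=4,interpolation=cv2.INTER_CUBIC))
E
```

```text
no mask wrist
cup_b_center 1 z -0.0471 dist 0.0484 angle 0.122 iou [0.987] off [ 0.0287 -0.0096 -0.0378]
cup_c_center 2 z -0.0347 dist 0.0351 angle 0.123 iou [0.975 0.867] off [ 0.013   0.0019 -0.0325]
cup_a_center 3 z -0.0336 dist 0.0337 angle 0.123 iou [0.975 0.821] off [ 0.0145  0.0019 -0.0304]
```

View pics/s21.png

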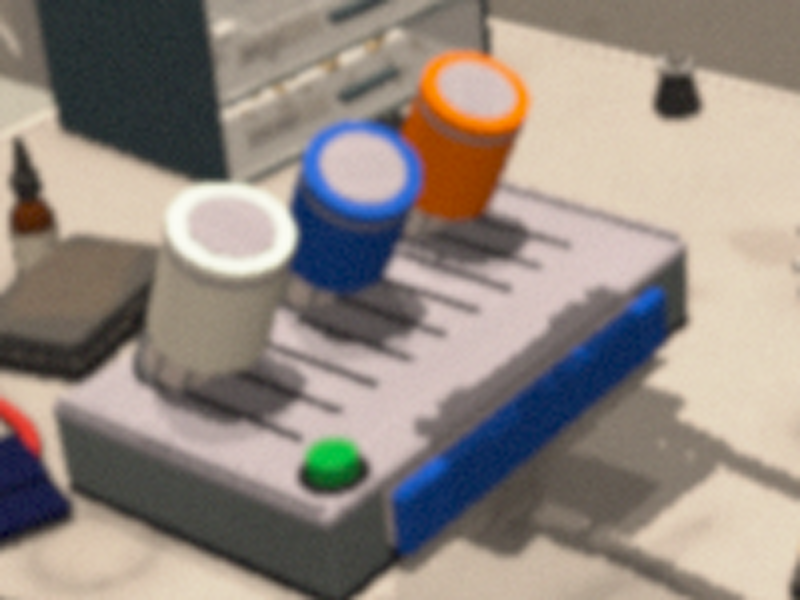

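```bash
python3 - <<'E'
from h import *
c="scene"; eyes.grab_frame(c)
for th in("tin_center","drip_tray","release_top"): print(th,[(np.round(d["box"]),d["score"]) for d in models.find_in(c,th)])
import fit
fit.fit("cup_b_center",0,1,("wrist",)); fit.fit("cup_b_center",0,1)
print(bot.state()["t"])
order.finish_job()
E
```

```text
tin_center [(array([389., 247., 414., 274.]), 0.58), (array([238., 253., 308., 317.]), 0.31)]
drip_tray [(array([236., 252., 306., 318.]), 0.96)]
release_top [(array([216., 291., 230., 301.]), 0.61)]
cup_b_center 1 z -0.0391 dist 0.0392 angle 0.133 iou [0.99] off [ 0.0173  0.0011 -0.0352]
cup_b_center 1 z -0.035 dist 0.035 angle 0.148 iou [0.971 0.902] off [ 0.0165 -0.0002 -0.0309]
50.425
the job is handed in; nothing more can be done
```

I pressed the green button and the tray popped out. I put the tin on the mat and pushed the tray home until it latched. Then I hung white, blue and orange on pegs 1, 2 and 3 and handed the job in at about 50 s.

**Tin:** it lies upright and let go, about 4 mm from the mat centre when last measured (t = 40 s). The scene picture just before hand-in still showed it there.

**Tray:** it was closed in the last pictures and the button is up. It did not slide out after I let go.

**Cups:** fitting a cup model to the pictures, which is approximate, gave these values for each cup:

| Cup | Peg | Centre below peg tip | Tilt against the peg |
|---|---|---|---|
| White | 1 | 35 mm | 0.15 rad |
| Blue | 2 | 35 mm | 0.12 rad |
| Orange | 3 | 34 mm | 0.12 rad |

The limits are at least 27 mm below the tip, within 45 mm of it, and under 0.4 rad.

**Checks that disagreed:**
- **White cup:** the first fit, from the scene camera alone, put its centre 48 mm from the tip, which would fail. The wrist camera had returned no mask then. A repeat with both cameras gave 35 mm, and the wrist camera alone gave 39 mm.
- **Blue cup:** it had shifted by about 7 mm at the closed end after I let it go, either nudged or settled. I left it because the fit was well inside the limits.

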